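# Fetch the bone from behind the specimens for measuring

## Task

A leg bone lies in the blue specimen tray behind a jar and a mounted spine cast that leave no room to reach it. First stand both on the dark mat; only then lay the bone flat along the middle of the wooden measuring board, centred on its grey pad and lengthwise with the board (either end first); then put the jar and the cast back upright in the tray, each on the very spot it came from, to about a centimetre. Keep both from toppling, and leave the caliper and the dish alone.

Things in the scene. Friction and masses are not known exactly. Their poses are not given: they have to be found in the camera images.
- tray: Fixed open square blue plastic tray, 230 x 230 mm outside, walls 24 mm high and 5 mm thick, inner floor 5 mm above its underside. Origin: centre of its underside, on the table. Turned up to 0.25 rad. The jar and the spine cast stand side by side along its y, in either order, about 50 mm to the -x side (towards the robot) of its centre and 80 mm apart; the bone lies about 35 mm to the +x side, roughly along y. Places of tray, mat and board are exchanged between starts.
- mat: Fixed thin dark rubber mat, the side area: 120 mm (its x) x 240 mm (its y), 4 mm thick. Origin: centre of its underside.
- board: Fixed wooden measuring board, 240 mm long (its x) x 100 mm (its y), 12 mm thick, with a grey pad 170 x 64 mm in its middle whose top is 16 mm above the underside. A wooden end stop 14 mm thick, 52 mm high over the table, crosses its -x end; a steel scale runs along one long edge. Origin: centre of its underside; the pad's centre is straight above it.
- bone: Loose ivory-coloured leg bone, about 147 mm long along its x, lying flat on its knobbly ends (each about 60 mm across or less, up to 36 mm high). Its round shaft between them is 22 mm thick, with its axis 19 mm above the origin. Origin: centre of its underside, mid-length. About 120 g. Grip across the shaft, closing along its y, with the grip point about 20 to 25 mm above the origin.
- jar: Loose round amber jar with a white cap, 52 mm across, 100 mm high, about 220 g. Origin: centre of its underside. Grip across it, about 60 to 70 mm up, closing along the tray's x (its neighbour stands beside it along the tray's y).
- spine: Loose cast of three ivory vertebrae, 42 mm in diameter, stacked on a dark wooden foot 52 x 52 x 14 mm; 96 mm to the top of the bone (steel pin to 98 mm), about 250 g. Short bony spurs point to its -y, up to 34 mm from the axis. Origin: centre of the underside of the foot. Its x is within 0.15 rad of the tray's x. Grip across the vertebrae closing along its x, about 60 to 75 mm up.
- caliper: Bystander: steel sliding caliper with a black slide, 200 mm long, 8 mm high, lying loose on the table. Origin: mid-length of its bar on its underside.
- dish: Bystander: loose white ceramic dish, 90 mm across, 35 mm high. Origin: centre of its underside.
Mind the look-alikes: they are no part of the job. Leave any turquoise look-alike of the bone alone.

How it is judged:
By the outcome, as a careful person would: the job done as asked, in the order asked, and still so for the second after the job is handed in, with the robot touching nothing.
It also fails if it takes over 128 s, if anything falls off the work surface, if the arm or the gripper's body presses on something with over 40 N, if the wrist force passes 120 N, or if a joint passes its speed limit or range.

## Robot

A 6-joint arm with a two-finger parallel gripper is mounted at the origin on the work surface. World frame = base frame: x ahead of the robot, y to its left, z up, the work surface at z = 0. Lengths are in m, angles in rad, forces in N, time in s.
With the tool pointing down it reaches from about 0.375 to 0.9 m from the base axis. Payload 3.1 kg.
Tool frame: the origin (TCP) lies midway between the tips of the shut fingers; the grasp point (between the pads) lies 19 mm behind it (manip.hold_point_z is the distance from the TCP to the grasp point, in m); x points along the fingers, y is the direction in which the jaws open and shut, and the axes are right-handed (so a half turn about x gives the same grasp; the last joint's range is limited). The gripper opens to 85 mm and grips with 20 to 120 N. Pads are 22 mm wide; open, the fingers measure 114 mm over their backs; the gripper's body (76 mm by 85 mm) begins 54 mm behind the grasp point. The pads swing forward as they close: fully open they stand 13 mm farther back than shut.
Start: joints at [-1.482, 0.527, 1.433, -0, 1.181, -0.178], TCP at [0.165, -0.603, 0.198] pointing down, gripper open.
Joint ranges: [-3.08, 3.08], [-0.75, 2.2], [0.22, 2.44], [-1.43, 4.57], [0, 2.65], [-2.85, 2.85]. Speed limits (rad/s): [2.79, 2.79, 3.14, 3.14, 3.14, 3.14].

## Interface

Orientations are given as a unit quaternion [x, y, z, w].
In Python, from station import manip, snapshot gives the robot as it stands.
- The arm moves only by the tool play_rows, never from a script. Its argument "series" is a list of rows, each a list of 4 numbers: the shift along the tool's x, y, z in m, then the turn about the tool's x in degrees. In form: [[tx, ty, tz, spin], ...]. A call has 1 to 20 rows; each row is the pose to reach, as a shift and turn from the pose measured when the call began, along the tool's axes at that moment; what a row does not reach only later rows make up. A row lasts 1/10 s, in which the tool goes at most 50 mm and 8.59 degrees, less where a joint would pass 70% of its speed; a pose out of reach is approached as far as the arm can. A call with a gripper value outside its range is refused whole. "claw" is the opening in per cent of the stroke, from 0 (shut) to 100 (fully open), set as the call begins (left out, the last holds). The fingers move at their own pace and stop on an object; "force" is the grip in N (left out, the last holds). Time passes only in rows, so rows that repeat a pose let the fingers close. It gives the time, the measured TCP pose, the force and the opening at its end, in the units of the state.
- manip.sense(): the state, without advancing time (a new reading comes with each control period).
- snapshot(name): name is "scene" or "side" or "wrist"; returns a dict with "image" (420x560x3 uint8, blue, green, red), "depth" (420x560 float32, m along the optical axis (not along the pixel's ray), 0 where there is no reading), "fov_y" (degrees; the focal length in pixels is half the picture's height over the tangent of half this angle, whatever the lens; pixels are square), "cx", "cy" (the principal point, pixels), "R" (3x3) and "t" (3): a world point X has camera coordinates R X + t. Camera axes: x right, y down, z forward; pixel columns grow to the right and rows downward; lengths in m; the calibration is good to about 2 mm. A picture is of the moment at which its call begins.
- manip.sign_off(): hands the job in, once; it reports no verdict.
The state is a dict: "t": time; "q": joint angles; "qd": joint speeds; "tau": joint torques, N m; "tcp_pos": TCP position; "tool_rot": TCP orientation; "force": force on the tool from outside, world axes, zero at the start; "ft_torque": the same for the moment, N m; "finger_gap": opening from 0.0 (shut) to 1.0 (fully open).
Only numpy, scipy, OpenCV 4.12 (cv2) and the standard library are available. Lean on these libraries where they do the work, as an engineer would, in place of code of your own. Each camera call takes 0.05 s, during which the arm holds its last target.

## Working session

There is one attempt and no reset: what is moved stays moved. The work goes in short steps, Python scripts to look and compute and a tool call to move; the robot and the scene stay as the last step left them, time stands still between calls to the robot, and variables do not carry over. Pictures are saved under pics/ and viewed, and the job is handed in when it is done.

Besides the shell and the picture viewer there is one more tool, called after "Call:" as a command line: name --pt "numbers of a row" for each row, then --argument value for the rest. play_rows: Moves the arm, as the interface text tells. Its arguments: {"type":"object","properties":{"series":{"type":"array","items":{"type":"array","items":{"type":"number"}}},"claw":{"type":"number"},"force":{"type":"number"}},"required":["series"]}

```bash
ls; mkdir -p pics; python3 - <<'E'
from station import manip,snapshot
import cv2
s=manip.sense(); print(s['t'],s['tcp_pos'],s['tool_rot'],s['finger_gap'],manip.hold_point_z)
for n in("scene","side","wrist"):
    d=snapshot(n); cv2.imwrite(f"pics/{n}0.png",d["image"]); print(n,d["fov_y"],d["cx"],d["cy"],d["R"].tolist(),d["t"].tolist(),(d["depth"]>0).mean())
E
```

```text
pics
0.0 [ 0.16470864 -0.60209262  0.19745634] [ 0.70085704  0.09478456 -0.70079555  0.09327857] 0.998361688983002 0.0187
scene 55.76737208444515 268.97562513729196 214.5228879854387 [[0.08928665998327967, 0.9960003766504576, 0.003337972614744373], [0.6957769482644107, -0.0599743218703914, -0.7157496203142898], [-0.7126866987764634, 0.06622937738144055, -0.6983490094206285]] [-0.02365762608788164, -0.35432192703392645, 1.4055922557055753] 0.9960289115646258
side 47.95608323027693 276.4108636824848 211.45054815710552 [[-0.8950790791629868, -0.4455499978123776, -0.01785053204051949], [-0.3174711891054793, 0.6648665026698525, -0.6761394661721146], [0.3131221584824241, -0.5995312611340206, -0.7365573845874865]] [0.4842467906646488, 0.19629120157856617, 0.9900125937620504] 0.9959821428571428
wrist 61.65371798445696 287.5594408557833 209.40673621402095 [[0.2638286836062975, -0.9645636651714485, -0.003370687999928696], [-0.9244102162995679, -0.2538406076327167, 0.28465891505034885], [-0.27542726391473427, -0.07198528841143785, -0.958622939713404]] [-0.623390800062738, -0.037056333463163324, 0.38016608113661965] 0.9960501700680272
```

View pics/scene0.png

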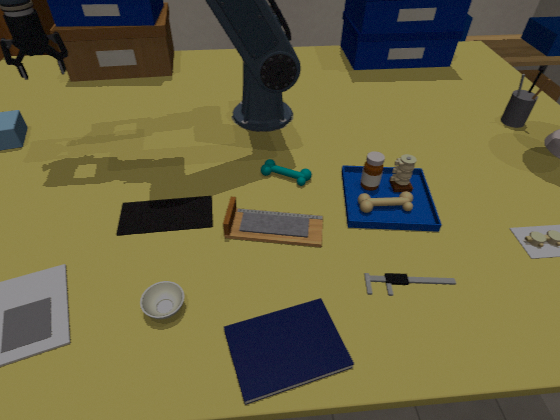

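View pics/side0.png

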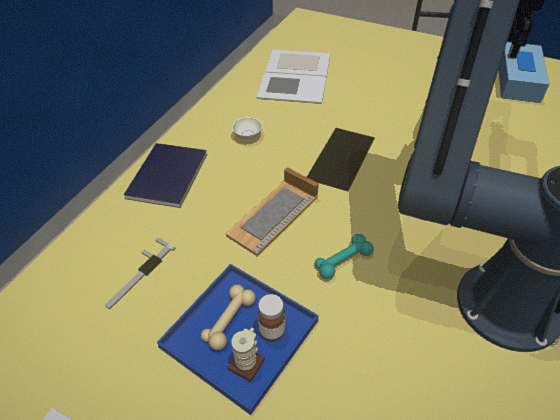

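View pics/wrist0.png

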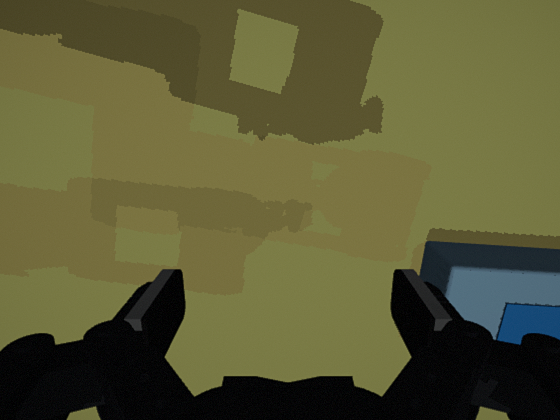

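The scene picture shows the mat at (165,214), the board at (275,225) with its stop on the left, and the tray at (388,197). In the tray are the jar (373,172), the cast (403,173) and the bone (386,202). The turquoise look-alike is at (286,172).

```bash
cat > h.py <<'E'
import numpy as np,cv2
from station import manip,snapshot
from scipy.spatial.transform import Rotation as Rot
def grab(n,save=None):
    d=snapshot(n); im=d["image"]; z=d["depth"]; H,W=z.shape
    f=H/2/np.tan(np.radians(d["fov_y"])/2); d["f"]=f
    v,u=np.mgrid[:H,:W]
    c=np.stack([(u-d["cx"])/f*z,(v-d["cy"])/f*z,z],-1)
    d["X"]=(c-d["t"])@d["R"]; d["X"][z==0]=np.nan
    d["hsv"]=cv2.cvtColor(im,cv2.COLOR_BGR2HSV)
    if save: cv2.imwrite(f"pics/{save}.png",im)
    return d
def ray(d,u,v,h):
    r=d["R"].T@np.array([(u-d["cx"])/d["f"],(v-d["cy"])/d["f"],1]); o=-d["R"].T@d["t"]
    return o+r*(h-o[2])/r[2]
def proj(d,X):
    c=d["R"]@np.asarray(X)+d["t"]; return np.array([c[0]/c[2]*d["f"]+d["cx"],c[1]/c[2]*d["f"]+d["cy"]])
def rect(P):
    r=cv2.minAreaRect((np.asarray(P)[:,:2]*1000).astype(np.float32)); return r
def tool():
    s=manip.sense(); R=Rot.from_quat(s["tool_rot"]).as_matrix(); return s,R
E
python3 - <<'E'
from h import *
for n in("scene","side"):
    d=grab(n); X=d["X"]; hsv=d["hsv"]; 
    inb=(X[...,0]>0.25)&(X[...,0]<0.95)&(abs(X[...,1])<0.75)
    yel=inb&(abs(hsv[...,0].astype(int)-27)<6)&(hsv[...,1]>100)
    print(n,"table z",np.nanpercentile(X[yel][:,2],[5,50,95]))
    pts={"scene":dict(tray=(388,215),mat=(165,214),pad=(275,224),wood=(275,236),stop=(231,212),jar=(372,172),cap=(375,158),spine=(404,168),foot=(402,187),bone=(386,202),booklet=(290,345)),
     "side":dict(tray=(200,350),mat=(342,158),pad=(272,214),stop=(300,183),jar=(271,316),cap=(271,303),spine=(245,350),foot=(245,368),bone=(228,318))}[n]
    for k,(u,v) in pts.items(): print(k,hsv[v,u],X[v,u].round(3))
E
```

```text
scene table z [-0.00177964  0.00035742  0.00250442]
tray [106 253 112] [0.54  0.287 0.004]
mat [160  33  23] [ 0.49  -0.292  0.007]
pad [150   6  90] [ 0.557 -0.011  0.014]
wood [ 16 143 136] [ 0.595 -0.015  0.011]
stop [ 16 196  82] [ 0.541 -0.119  0.049]
jar [ 13 228  56] [0.443 0.259 0.072]
cap [ 13  16 142] [0.425 0.266 0.104]
spine [18 76 94] [0.445 0.344 0.082]
foot [ 12 195  51] [0.449 0.352 0.018]
bone [ 20  97 126] [0.518 0.283 0.03 ]
booklet [116 152  57] [ 0.885 -0.015  0.017]
side table z [-2.78825069e-03 -4.72588009e-05  2.72395474e-03]
tray [111 169 151] [0.524 0.37  0.005]
mat [23 60 51] [ 0.48  -0.286  0.003]
pad [ 30   6 121] [ 0.555 -0.005  0.016]
stop [ 18 160  83] [ 0.531 -0.115  0.035]
jar [  8  17 119] [0.405 0.291 0.102]
cap [ 26   9 197] [0.416 0.269 0.106]
spine [ 28  33 195] [0.416 0.37  0.101]
foot [ 20  61 147] [0.42  0.373 0.031]
bone [ 19  79 185] [0.5   0.298 0.034]
```

```bash
cat > m.py <<'E'
from h import *
D={n:grab(n) for n in("scene","side")}
def show(k,P):
    r=rect(P); print(f"  {k}: n={len(P)} c={np.round(r[0],1)} size={np.round(r[1],1)} ang={r[2]:.1f}")
for n,d in D.items():
    X=d["X"];h=d["hsv"];x,y,z=X[...,0],X[...,1],X[...,2]
    print(n)
    blue=(abs(h[...,0].astype(int)-110)<10)&(h[...,1]>100)&(x>.28)&(x<.65)&(y>.1)&(y<.5)
    m=cv2.morphologyEx(blue.astype(np.uint8),cv2.MORPH_OPEN,np.ones((2,2)))>0
    show("tray rim z>.018",X[m&(z>.019)&(z<.03)]); show("tray all",X[m&(z<.03)&(z>-.005)])
    reg=(x>.3)&(x<.62)&(y>.15)&(y<.47)
    notblue=reg&~blue
    for nm,lo,hi in(("top",.088,.112),("mid",.05,.085),("bone",.018,.045)):
        mm=(notblue&(z>lo)&(z<hi)).astype(np.uint8)
        k,lab,st,c=cv2.connectedComponentsWithStats(mm,connectivity=8)
        for i in range(1,k):
            if st[i,4]>25: show(f"{nm} px{c[i].round()}",X[lab==i]); print("     mean",X[lab==i].mean(0).round(4),"bgr",d["image"][lab==i].mean(0).round())
    mat=(h[...,2]<75)&(x>.3)&(x<.7)&(y<-.15)&(y>-.45)&(abs(z)<.012); mat=cv2.morphologyEx(mat.astype(np.uint8),cv2.MORPH_OPEN,np.ones((3,3)))>0
    show("mat",X[mat])
    rb=(x>.44)&(x<.68)&(y>-.17)&(y<.14)
    pad=rb&(h[...,1]<40)&(z>.005)&(z<.025); pad=cv2.morphologyEx(pad.astype(np.uint8),cv2.MORPH_OPEN,np.ones((3,3)))>0
    show("pad(+scale)",X[pad]); 
    show("board all",X[rb&(z>.006)&(z<.022)]); show("stop",X[rb&(z>.035)])
E
python3 m.py
```

```text
scene
  tray rim z>.018: n=528 c=[476.3 301.5] size=[230.4 231. ] ang=81.7
  tray all: n=3679 c=[467.7 309.9] size=[244.8 254.3] ang=81.8
  top px[375. 158.]: n=225 c=[418.7 268.3] size=[44.1 49.3] ang=45.8
     mean [0.4235 0.2659 0.1022] bgr [107. 112. 119.]
  top px[406. 160.]: n=198 c=[429.8 349.2] size=[46.5 44.6] ang=46.1
     mean [0.4337 0.3475 0.0982] bgr [ 93. 115. 120.]
  mid px[372. 171.]: n=233 c=[429.6 264.6] size=[51.6 29.7] ang=71.7
     mean [0.4344 0.2615 0.0684] bgr [27. 48. 69.]
  mid px[403. 171.]: n=180 c=[436.6 345.3] size=[50.8 24.2] ang=64.8
     mean [0.4406 0.3447 0.0683] bgr [62. 79. 87.]
  bone px[369. 182.]: n=140 c=[434.2 265.3] size=[51.7 26.6] ang=78.4
     mean [0.4367 0.2612 0.0318] bgr [73. 79. 84.]
  bone px[400. 182.]: n=193 c=[438.8 349.6] size=[62.2 34. ] ang=80.4
     mean [0.4415 0.3459 0.0287] bgr [40. 55. 69.]
  bone px[385. 201.]: n=640 c=[511.2 285.8] size=[145.   54.7] ang=88.9
     mean [0.5151 0.2813 0.0313] bgr [ 78. 107. 121.]
  mat: n=2980 c=[ 483.7 -290.4] size=[127.3 237.3] ang=2.4
  pad(+scale): n=1504 c=[552.7  -3.8] size=[216.1
[... 689 characters left out ...]
size=[40.4 21.1] ang=42.0
     mean [0.4202 0.3686 0.0678] bgr [102. 121. 130.]
  bone px[228. 316.]: n=1154 c=[507.7 289.7] size=[144.6  60.2] ang=87.8
     mean [0.5032 0.2934 0.0325] bgr [121. 157. 172.]
  bone px[272. 333.]: n=165 c=[409.2 286.2] size=[49.9 20.1] ang=25.4
     mean [0.4059 0.2891 0.0325] bgr [110. 118. 122.]
  bone px[246. 366.]: n=345 c=[428.3 354.7] size=[57.4 52.1] ang=88.3
     mean [0.4212 0.3657 0.0246] bgr [64. 78. 99.]
  mat: n=2364 c=[ 483.3 -289.1] size=[118.  240.7] ang=2.0
  pad(+scale): n=1598 c=[550.9  -2.7] size=[214.9  79.2] ang=78.0
  board all: n=2995 c=[553.8 -16.5] size=[350.6 123.3] ang=72.0
  stop: n=304 c=[ 531.8 -121.5] size=[ 18.1 100.9] ang=77.2
```

```bash
cat > m2.py <<'E'
from m import *
from scipy.optimize import least_squares
print("=== fits")
for n,d in D.items():
    X=d["X"];h=d["hsv"];x,y,z=X[...,0],X[...,1],X[...,2]
    def circ(c0,r,lo,hi):
        P=X[(np.hypot(x-c0[0],y-c0[1])<.035)&(z>lo)&(z<hi)]
        f=least_squares(lambda p:np.hypot(P[:,0]-p[0],P[:,1]-p[1])-r,c0,loss="soft_l1",f_scale=.002); return f.x.round(4),len(P)
    print(n,"jar body",circ((.417,.27),.026,.02,.075))
    blue=(abs(h[...,0].astype(int)-110)<10)&(h[...,1]>100)
    foot=(h[...,1]>90)&~blue&(abs(x-.428)<.045)&(abs(y-.352)<.04)&(z>.008)&(z<.024)
    show("foot",X[foot])
    top=(np.hypot(x-.428,y-.351)<.04)&(z>.085)&(z<.11); P=X[top]
    print("  spine top z pct",np.percentile(P[:,2],[5,50,95]).round(4)); P=P[P[:,2]>np.median(P[:,2])-.004]; show("top face",P)
    ti=(np.hypot(x-.417,y-.27)<.035)&(z>.096); show("cap top",X[ti])
    b=(x>.46)&(x<.57)&(y>.19)&(y<.39)&~blue&(z>.016)&(z<.05)
    B=X[b]; 
    ctr=B.mean(0)
    for lo,hi in((.2,.23),(.24,.26),(.26,.28),(.28,.30),(.30,.32),(.345,.38)):
        Q=B[(B[:,1]>lo)&(B[:,1]<hi)]
        if len(Q)>5: print("   bone y",lo,"top",Q[:,2].max().round(4),"ridge x",Q[Q[:,2]>Q[:,2].max()-.003][:,0].mean().round(4),"x range",np.percentile(Q[:,0],[2,98]).round(4))
    print("   bone y ext",np.percentile(B[:,1],[.5,99.5]).round(4))
    im=d["image"]; cx=[int(v) for v in proj(d,(.47,.3,.03))]
    cv2.imwrite(f"pics/z_{n}.png",cv2.resize(im[cx[1]-75:cx[1]+75,cx[0]-85:cx[0]+85],None,fx=4,fy=4,interpolation=cv2.INTER_CUBIC))
s,R=tool(); print(R.round(3))
E
python3 m2.py | sed -n '/===/,$p'
```

```text
=== fits
scene jar body (array([0.4168, 0.2687]), 321)
  foot: n=149 c=[438.8 353.7] size=[53.1 38. ] ang=85.1
  spine top z pct [0.087  0.0997 0.1029]
  top face: n=142 c=[432.6 348.9] size=[39.4 52. ] ang=26.2
  cap top: n=194 c=[418.3 268.2] size=[45.8 47. ] ang=61.3
   bone y 0.2 top 0.0415 ridge x 0.5128 x range [0.4854 0.5358]
   bone y 0.24 top 0.0384 ridge x 0.5088 x range [0.4933 0.5319]
   bone y 0.26 top 0.0358 ridge x 0.5106 x range [0.5052 0.5206]
   bone y 0.28 top 0.0376 ridge x 0.5116 x range [0.5037 0.5215]
   bone y 0.3 top 0.0373 ridge x 0.5124 x range [0.5034 0.5221]
   bone y 0.345 top 0.041 ridge x 0.5 x range [0.4949 0.5351]
   bone y ext [0.2139 0.3545]
side jar body (array([0.4165, 0.2707]), 385)
  foot: n=298 c=[427.7 358. ] size=[50.5 51.6] ang=87.7
  spine top z pct [0.088  0.1007 0.1035]
  top face: n=394 c=[428.9 354.3] size=[39.1 45. ] ang=29.3
  cap top: n=466 c=[416.1 271.4] size=[42.9 46.8] ang=26.2
   bone y 0.2 top 0.0412 ridge x 0.5074 x range [0.4773 0.5689]
   bone y 0.24 top 0.0401 ridge x 0.5062 x range [0.4797 0.5275]
   bone y 0.26 top 0.0378 ridge x 0.5069 x range [0.4963 0.5159]
   bone y 0.28 top 0.0379 ridge x 0.5069 x range [0.4971 0.5175]
   bone y 0.3 top 0.0373 ridge x 0.5082 x range [0.4979 0.5172]
   bone y 0.345 top 0.0447 ridge x 0.5004 x range [0.4807 0.5307]
   bone y ext [0.1922 0.362 ]
[[ 0.     0.264 -0.965]
 [ 0.    -0.965 -0.264]
 [-1.    -0.    -0.   ]]
```

```bash
python3 - <<'E'
import cv2
a=cv2.imread("pics/z_scene.png");b=cv2.imread("pics/z_side.png")
c=cv2.hconcat([cv2.resize(a,(400,353)),cv2.resize(b,(400,353))]);cv2.imwrite("pics/z_both.png",c)
E
```

```text
(no output)
```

View pics/z_both.png

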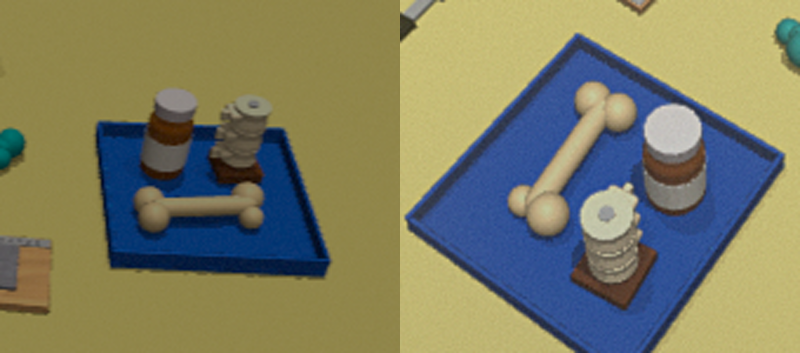

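```bash
cat > w.py <<'E'
import sys
from h import *
# args: x,y,z,yawdeg ...
s,R=tool(); p=np.array(s["tcp_pos"]); yaw0=np.degrees(np.arctan2(R[1,1],R[0,1]))
print("t",round(s["t"],2),"p",p.round(4),"yaw",yaw0.round(2),"q6",round(s["q"][5],2),"gap",round(s["finger_gap"],3),"F",np.round(s["force"],1))
for a in sys.argv[1:]:
    v=[float(k) for k in a.split(",")]
    sh=R.T@(np.array(v[:3])-p); sp=-( (v[3]-yaw0+90)%180-90 )
    print(a,"->",sh.round(4),round(sp,2))
E
python3 w.py .42,-.3,.3,-8.4 .48,-.1,.3,-8.4 .425,.25,.3,-8.4
```

```text
t 0.45 p [ 0.1648 -0.6028  0.1983] yaw -74.71 q6 -0.18 gap 1.004 F [ 0.3 -0.3 -0.3]
.42,-.3,.3,-8.4 -> [-0.1016 -0.2248 -0.326 ] -66.31
.48,-.1,.3,-8.4 -> [-0.1016 -0.4019 -0.4366] -66.31
.425,.25,.3,-8.4 -> [-0.1015 -0.754  -0.4758] -66.31
```

Call:
play_rows --pt "-0.02 -0.022 -0.033 -6" --pt "-0.04 -0.045 -0.065 -12" --pt "-0.06 -0.067 -0.098 -18" --pt "-0.08 -0.09 -0.13 -24" --pt "-0.1 -0.112 -0.163 -30" --pt "-0.1 -0.135 -0.195 -36" --pt "-0.1 -0.157 -0.228 -42" --pt "-0.1 -0.18 -0.26 -48" --pt "-0.1 -0.202 -0.293 -54" --pt "-0.1 -0.225 -0.326 -60" --pt "-0.1 -0.26 -0.348 -66.3" --pt "-0.1 -0.295 -0.37 -66.3" --pt "-0.1 -0.33 -0.392 -66.3" --pt "-0.1 -0.366 -0.415 -66.3" --pt "-0.1 -0.402 -0.437 -66.3" --pt "-0.1 -0.45 -0.442 -66.3" --pt "-0.1 -0.5 -0.447 -66.3" --pt "-0.1 -0.55 -0.452 -66.3" --pt "-0.1 -0.6 -0.458 -66.3" --pt "-0.1 -0.65 -0.464 -66.3"

```text
t: 2.45
tcp_pos: [0.4406, 0.1472, 0.2988]
tool_rot: [0.536, 0.462, -0.535, 0.462]
force: [0.5, 1.0, 0.2]
finger_gap: 1.002
```

```bash
python3 w.py .425,.25,.3,-8.4; python3 - <<'E'
from h import *
d=grab("wrist","wrist1")
E
```

```text
t 2.45 p [0.4406 0.1472 0.2988] yaw -8.43 q6 0.23 gap 1.002 F [0.5 1.  0.2]
.425,.25,.3,-8.4 -> [-0.0012 -0.0305 -0.0994] -0.03
```

View pics/wrist1.png

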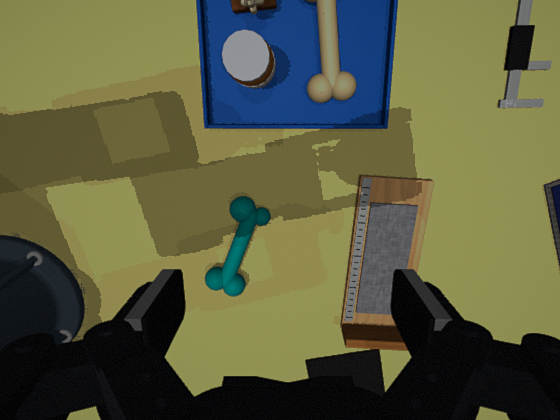

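Wrist view: tray at the top, jar cap at (248,57), bone at (330,60), turquoise look-alike at (238,245), board at (390,255). I'll move over the tray for a better view.

Call:
play_rows --pt "0 -0.008 -0.04 0" --pt "0 -0.012 -0.08 0" --pt "0 -0.016 -0.115 0" --pt "0 -0.02 -0.15 0" --pt "0 -0.02 -0.15 0" --pt "0 -0.02 -0.15 0"

```text
t: 3.1
tcp_pos: [0.4392, 0.3062, 0.2997]
tool_rot: [0.535, 0.466, -0.532, 0.462]
force: [-0.2, -0.5, -0.4]
finger_gap: 1.003
```

```bash
python3 w.py ; python3 - <<'E'
from h import *
d=grab("wrist","wrist2")
X=d["X"];h=d["hsv"];x,y,z=X[...,0],X[...,1],X[...,2]
def show(k,P):
    r=rect(P); print(f"  {k}: n={len(P)} c={np.round(r[0],1)} size={np.round(r[1],1)} ang={r[2]:.1f} z={P[:,2].mean():.4f}")
blue=(abs(h[...,0].astype(int)-110)<12)&(h[...,1]>90)
t=blue&(z>.02)&(z<.03)&(x>.33)&(x<.63)&(y>.15); show("rim",X[t])
foot=~blue&(h[...,1]>90)&(abs(x-.428)<.05)&(abs(y-.352)<.045)&(z>.009)&(z<.024); show("foot",X[foot])
show("cap",X[(np.hypot(x-.417,y-.27)<.04)&(z>.098)])
show("spinetop",X[(np.hypot(x-.428,y-.352)<.045)&(z>.092)])
b=(x>.46)&(x<.58)&(y>.19)&(y<.40)&~blue&(z>.016)&(z<.05); show("bone",X[b])
B=X[b]
for lo in np.arange(.25,.33,.02):
    Q=B[(B[:,1]>lo)&(B[:,1]<lo+.02)]
    if len(Q)>5: print(lo.round(2),np.percentile(Q[:,0],[2,50,98]).round(4))
E
```

```text
t 3.1 p [0.4392 0.3062 0.2997] yaw -7.96 q6 0.53 gap 1.003 F [-0.2 -0.5 -0.4]
  rim: n=2793 c=[474.6 304.2] size=[229.1 229.3] ang=81.4 z=0.0233
  foot: n=481 c=[430. 357.] size=[50.9 51.6] ang=87.8 z=0.0187
  cap: n=1540 c=[413.2 273.2] size=[45.3 55.6] ang=68.4 z=0.1358
  spinetop: n=15600 c=[427.1 345.9] size=[62.9 69.6] ang=86.5 z=0.3810
  bone: n=2962 c=[527.7 270.1] size=[175.5 112. ] ang=82.5 z=0.0329
0.25 [0.4976 0.507  0.5181]
0.27 [0.4983 0.5077 0.519 ]
0.29 [0.4991 0.5086 0.5196]
0.31 [0.4975 0.5091 0.5208]
0.33 [0.4829 0.5081 0.5352]
```

View pics/wrist2.png

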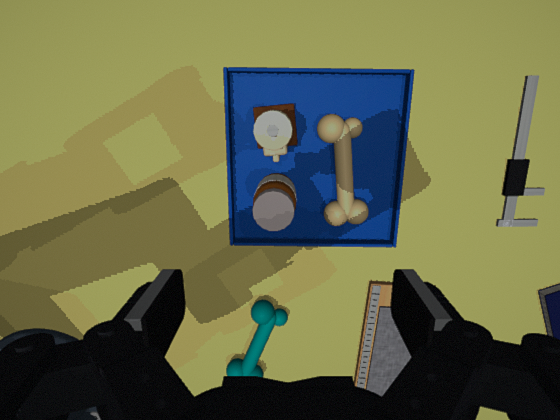

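Wrist view: jar cap at about (274,211), round top of the cast at (273,131) with its spur pointing down at (276,155), bone from (335,128) to (346,212).

```bash
python3 - <<'E'
from h import *
d=grab("wrist")
g=d["image"]; 
print("cap",ray(d,274,211,.105).round(4),"spine",ray(d,272.5,130.5,.101).round(4))
X=d["X"];x,y,z=X[...,0],X[...,1],X[...,2]
for nm,c,zz in(("cap",(.417,.27),(.098,.112)),("sp",(.43,.355),(.096,.106))):
    m=((np.hypot(x-c[0],y-c[1])<.04)&(z>zz[0])&(z<zz[1])).astype(np.uint8)
    m=cv2.morphologyEx(m,cv2.MORPH_OPEN,np.ones((9,9)))
    P=X[m>0]; (a,b),r=cv2.minEnclosingCircle((P[:,:2]*1000).astype(np.float32)); print(nm,a,b,r,len(P),P[:,2].mean())
sd=grab("side"); print("side pin",ray(sd,242.5,341,.103)); sc=grab("scene"); 
for n,D in(("side",sd),("scene",sc)): print(n,proj(D,(.43,.356,.101)).round(1),proj(D,(.4167,.27,.105)).round(1))
E
python3 w.py .4167,.27,.2,-8.4 .4167,.27,.05,-8.4
```

```text
cap [0.4189 0.2704 0.105 ] spine [0.4301 0.3558 0.101 ]
cap 417.7766418457031 271.2230529785156 23.08245849609375 1221 0.10458289121017077
sp 429.9317932128906 356.3954772949219 20.627960205078125 1060 0.10095721752605823
side pin [0.42775298 0.35777175 0.103     ]
side [242.  340.2] [270.6 303.9]
scene [408.4 158.4] [375.6 155.8]
t 3.3 p [0.4395 0.3048 0.3   ] yaw -8.16 q6 0.53 gap 0.997 F [ 0.8 -0.1 -0. ]
.4167,.27,.2,-8.4 -> [ 0.0998 -0.0175  0.0384] 0.24
.4167,.27,.05,-8.4 -> [ 0.2498 -0.0172  0.0394] 0.24
```

Call:
play_rows --pt "0.03 -0.008 0.015 0" --pt "0.07 -0.0165 0.038 0" --pt "0.11 -0.0165 0.038 0" --pt "0.15 -0.0165 0.038 0" --pt "0.18 -0.0165 0.038 0" --pt "0.21 -0.0165 0.038 0" --pt "0.23 -0.0165 0.038 0" --pt "0.245 -0.0165 0.038 0" --pt "0.25 -0.0165 0.038 0" --pt "0.25 -0.0165 0.038 0" --pt "0.25 -0.0165 0.038 0" --claw 100

```text
t: 4.4
tcp_pos: [0.4184, 0.2712, 0.0505]
tool_rot: [0.536, 0.465, -0.533, 0.461]
force: [-0.1, -0.0, -0.2]
finger_gap: 1.0
```

```bash
python3 w.py .4172,.2705,.05,-8.4; python3 -c "
from h import *
grab('wrist','wrist3')"
```

```text
t 4.4 p [0.4184 0.2712 0.0505] yaw -8.2 q6 0.48 gap 1.0 F [-0.1 -0.  -0.2]
.4172,.2705,.05,-8.4 -> [ 0.0005 -0.0011  0.0008] 0.2
```

View pics/wrist3.png

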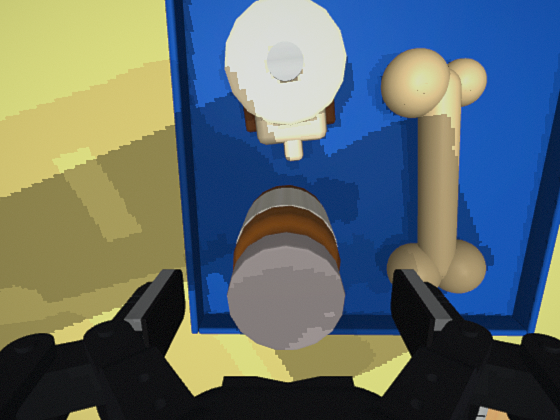

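Cap centre at (286,290) lies midway between the pads (183 and 392). I'll close.

Call:
play_rows --pt "0 0 0 0" --pt "0 0 0 0" --pt "0 0 0 0" --pt "0 0 0 0" --pt "0 0 0 0" --pt "0 0 0 0" --pt "0 0 0 0" --pt "0 0 0 0" --claw 0 --force 60

```text
t: 5.25
tcp_pos: [0.4187, 0.2716, 0.0517]
tool_rot: [0.537, 0.465, -0.532, 0.461]
force: [-1.4, 0.4, 6.7]
finger_gap: 0.523
```

```bash
python3 w.py .4172,.2705,.17,-8.4
```

```text
t 5.25 p [0.4187 0.2716 0.0517] yaw -8.17 q6 0.48 gap 0.523 F [-1.4  0.4  6.7]
.4172,.2705,.17,-8.4 -> [-0.1183 -0.0012  0.0003] 0.23
```

Call:
play_rows --pt "-0.005 0 0 0" --pt "-0.015 0 0 0" --pt "-0.03 0 0 0" --pt "-0.045 0 0 0" --pt "-0.06 0 0 0" --pt "-0.06 0 0 0" --pt "-0.06 0 0 0"

```text
t: 5.95
tcp_pos: [0.4186, 0.2711, 0.112]
tool_rot: [0.537, 0.465, -0.532, 0.462]
force: [1.2, 0.1, -2.5]
finger_gap: 0.527
```

```bash
python3 w.py; python3 -c "
from h import *
d=grab('side');im=d['image'];u,v=proj(d,(.42,.29,.09)).astype(int)
cv2.imwrite('pics/side4.png',cv2.resize(im[v-100:v+100,max(0,u-130):u+130],None,fx=3,fy=3))"
```

```text
t 5.95 p [0.4186 0.2711 0.112 ] yaw -8.17 q6 0.48 gap 0.527 F [ 1.2  0.1 -2.5]
```

View pics/side4.png

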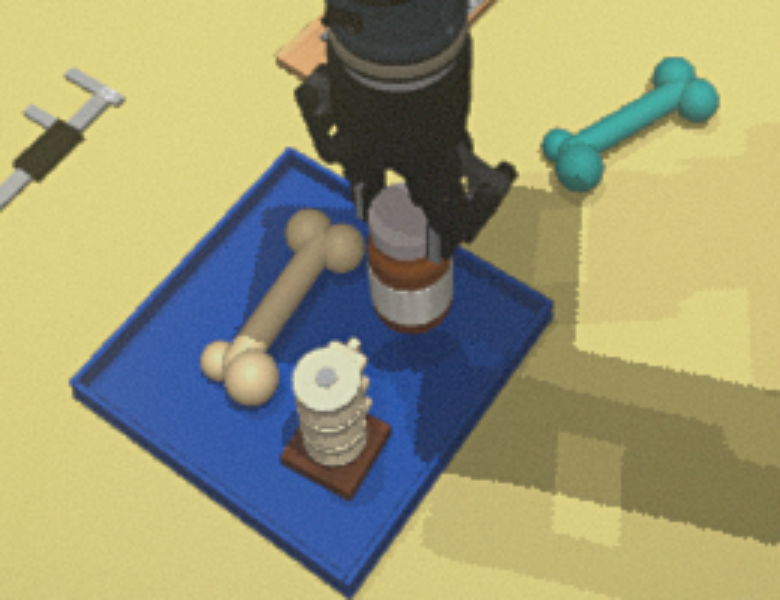

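Jar held upright clear of the floor. I'll carry it to the mat.

```bash
python3 w.py .4186,.2711,.18,-8.2 .46,0,.18,-8.2 .4835,-.235,.18,-8.2 .4835,-.235,.056,-8.2
```

```text
t 6.0 p [0.4182 0.271  0.1115] yaw -8.17 q6 0.48 gap 0.52 F [ 0.3  0.3 -3.3]
.4186,.2711,.18,-8.2 -> [-0.0685  0.0004 -0.0008] 0.03
.46,0,.18,-8.2 -> [-0.0706  0.0799  0.2617] 0.03
.4835,-.235,.18,-8.2 -> [-0.0724  0.1366  0.491 ] 0.03
.4835,-.235,.056,-8.2 -> [0.0516 0.1366 0.492 ] 0.03
```

Call:
play_rows --pt "-0.03 0 0 0" --pt "-0.06 0.002 0.01 0" --pt "-0.07 0.01 0.03 0" --pt "-0.07 0.018 0.06 0" --pt "-0.07 0.026 0.09 0" --pt "-0.07 0.036 0.12 0" --pt "-0.07 0.046 0.15 0" --pt "-0.07 0.055 0.18 0" --pt "-0.07 0.064 0.21 0" --pt "-0.07 0.073 0.24 0" --pt "-0.07 0.082 0.27 0" --pt "-0.07 0.09 0.3 0" --pt "-0.07 0.098 0.33 0" --pt "-0.07 0.106 0.36 0" --pt "-0.07 0.114 0.39 0" --pt "-0.07 0.12 0.42 0" --pt "-0.07 0.126 0.45 0" --pt "-0.07 0.132 0.475 0" --pt "-0.07 0.137 0.49 0" --pt "-0.07 0.137 0.491 0"

```text
t: 8.0
tcp_pos: [0.4842, -0.2367, 0.1767]
tool_rot: [0.537, 0.464, -0.533, 0.461]
force: [1.0, 0.5, -1.3]
finger_gap: 0.526
```

```bash
python3 w.py .4835,-.235,.051,-8.2
```

```text
t 8.0 p [ 0.4842 -0.2367  0.1767] yaw -8.29 q6 -0.53 gap 0.526 F [ 1.   0.5 -1.3]
.4835,-.235,.051,-8.2 -> [ 0.1257 -0.0009 -0.0006] -0.09
```

Call:
play_rows --pt "0.02 0 0 0" --pt "0.045 0 0 0" --pt "0.07 0 0 0" --pt "0.09 0 0 0" --pt "0.105 0 0 0" --pt "0.115 0 0 0" --pt "0.12 0 0 0" --pt "0.123 0 0 0" --pt "0.125 0 0 0" --pt "0.126 0 0 0" --pt "0.126 0 0 0"

```text
t: 9.1
tcp_pos: [0.4846, -0.2359, 0.0511]
tool_rot: [0.537, 0.464, -0.533, 0.461]
force: [0.0, 0.9, -1.7]
finger_gap: 0.524
```

```bash
python3 w.py .4835,-.235,.051,-8.2
```

```text
t 9.1 p [ 0.4846 -0.2359  0.0511] yaw -8.3 q6 -0.53 gap 0.524 F [ 0.   0.9 -1.7]
.4835,-.235,.051,-8.2 -> [ 0.0002 -0.0012 -0.0008] -0.1
```

Call:
play_rows --pt "0.001 0 0 0" --pt "0.002 0 0 0" --pt "0.002 0 0 0"

```text
t: 9.4
tcp_pos: [0.4848, -0.2363, 0.0507]
tool_rot: [0.537, 0.464, -0.533, 0.461]
force: [-2.0, 0.0, 7.7]
finger_gap: 0.524
```

Call:
play_rows --pt "0 0 0 0" --pt "0 0 0 0" --pt "0 0 0 0" --pt "0 0 0 0" --pt "0 0 0 0" --pt "0 0 0 0" --claw 100

```text
t: 10.0
tcp_pos: [0.4848, -0.2363, 0.0506]
tool_rot: [0.537, 0.464, -0.533, 0.461]
force: [0.1, -1.0, -0.2]
finger_gap: 1.0
```

```bash
python3 w.py .4835,-.235,.16,-8.2
```

```text
t 10.0 p [ 0.4848 -0.2363  0.0506] yaw -8.3 q6 -0.53 gap 1.0 F [ 0.1 -1.  -0.2]
.4835,-.235,.16,-8.2 -> [-0.1094 -0.0012 -0.0019] -0.1
```

```bash
python3 w.py .4848,-.2363,.2,-8.2 .46,0,.2,-5 .4297,.3562,.2,-2.4
```

```text
t 10.0 p [ 0.4848 -0.2363  0.0506] yaw -8.3 q6 -0.53 gap 1.0 F [ 0.1 -1.  -0.2]
.4848,-.2363,.2,-8.2 -> [-0.1494  0.0003 -0.0011] -0.1
.46,0,.2,-5 -> [-0.1479 -0.0583 -0.2313] -3.3
.4297,.3562,.2,-2.4 -> [-0.1456 -0.1397 -0.5794] -5.9
```

Call:
play_rows --pt "-0.03 0 0 0" --pt "-0.07 0 0 0" --pt "-0.11 0 0 0" --pt "-0.147 0 -0.01 0" --pt "-0.147 -0.01 -0.04 -1" --pt "-0.147 -0.02 -0.08 -2" --pt "-0.147 -0.03 -0.12 -3" --pt "-0.147 -0.04 -0.16 -4" --pt "-0.147 -0.05 -0.2 -5" --pt "-0.147 -0.06 -0.24 -5.9" --pt "-0.147 -0.07 -0.28 -5.9" --pt "-0.147 -0.08 -0.32 -5.9" --pt "-0.147 -0.089 -0.36 -5.9" --pt "-0.147 -0.098 -0.4 -5.9" --pt "-0.147 -0.107 -0.44 -5.9" --pt "-0.147 -0.116 -0.48 -5.9" --pt "-0.147 -0.125 -0.52 -5.9" --pt "-0.147 -0.134 -0.555 -5.9" --pt "-0.147 -0.14 -0.579 -5.9" --pt "-0.147 -0.14 -0.579 -5.9"

```text
t: 12.0
tcp_pos: [0.4288, 0.3587, 0.2012]
tool_rot: [0.512, 0.492, -0.507, 0.489]
force: [0.2, -0.0, -0.2]
finger_gap: 0.999
```

```bash
python3 w.py .4297,.3562,.053,-2.4
```

```text
t 12.0 p [0.4288 0.3587 0.2012] yaw -2.17 q6 0.53 gap 0.999 F [ 0.2 -0.  -0.2]
.4297,.3562,.053,-2.4 -> [0.1482 0.0006 0.0037] 0.23
```

Call:
play_rows --pt "0.03 0 0.003 0" --pt "0.06 0 0.003 0" --pt "0.09 0 0.003 0" --pt "0.115 0 0.003 0" --pt "0.135 0 0.0035 0" --pt "0.145 0 0.0035 0" --pt "0.148 0.0005 0.0035 0" --pt "0.148 0.0005 0.0035 0" --pt "0.148 0.0005 0.0035 0"

```text
t: 12.9
tcp_pos: [0.4304, 0.3566, 0.0542]
tool_rot: [0.513, 0.491, -0.506, 0.489]
force: [0.3, 0.7, 0.2]
finger_gap: 1.001
```

```bash
python3 w.py .4297,.3562,.053,-2.4;python3 -c "
from h import *
grab('wrist','wrist5')"
```

```text
t 12.9 p [0.4304 0.3566 0.0542] yaw -2.17 q6 0.52 gap 1.001 F [0.3 0.7 0.2]
.4297,.3562,.053,-2.4 -> [ 0.0012 -0.0007  0.0005] 0.23
```

View pics/wrist5.png

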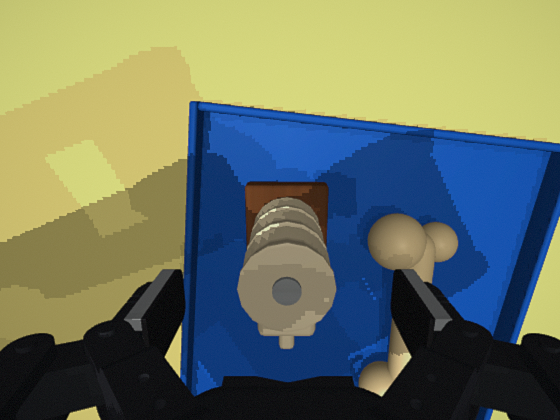

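The pin at (287,290) is centred between the pads and the foot is square to the jaws. I'll close.

Call:
play_rows --pt "0 0 0 0" --pt "0 0 0 0" --pt "0 0 0 0" --pt "0 0 0 0" --pt "0 0 0 0" --pt "0 0 0 0" --pt "0 0 0 0" --pt "0 0 0 0" --claw 0 --force 60

```text
t: 13.75
tcp_pos: [0.4305, 0.3569, 0.0553]
tool_rot: [0.513, 0.491, -0.506, 0.49]
force: [-1.3, -1.1, 6.0]
finger_gap: 0.433
```

Call:
play_rows --pt "-0.005 0 0 0" --pt "-0.015 0 0 0" --pt "-0.03 0 0 0" --pt "-0.05 0 0 0" --pt "-0.07 0 0 0" --pt "-0.07 0 0 0" --pt "-0.07 0 0 0"

```text
t: 14.45
tcp_pos: [0.43, 0.3562, 0.1254]
tool_rot: [0.513, 0.491, -0.505, 0.49]
force: [-1.0, 0.4, -3.9]
finger_gap: 0.437
```

```bash
python3 w.py .4304,.3566,.18,-2.2 .46,0,.18,-2.2 .4835,-.345,.18,-2.2; python3 -c "
from h import *
d=grab('side');im=d['image'];u,v=proj(d,(.43,.33,.09)).astype(int)
cv2.imwrite('pics/side5.png',cv2.resize(im[v-100:v+100,max(0,u-130):u+130],None,fx=3,fy=3))"
```

```text
t 14.45 p [0.43   0.3562 0.1254] yaw -2.16 q6 0.52 gap 0.437 F [-1.   0.4 -3.9]
.4304,.3566,.18,-2.2 -> [-0.0546  0.0007 -0.0009] 0.04
.46,0,.18,-2.2 -> [-0.0578  0.0437  0.3543] 0.04
.4835,-.345,.18,-2.2 -> [-0.0609  0.0802  0.6981] 0.04
```

View pics/side5.png

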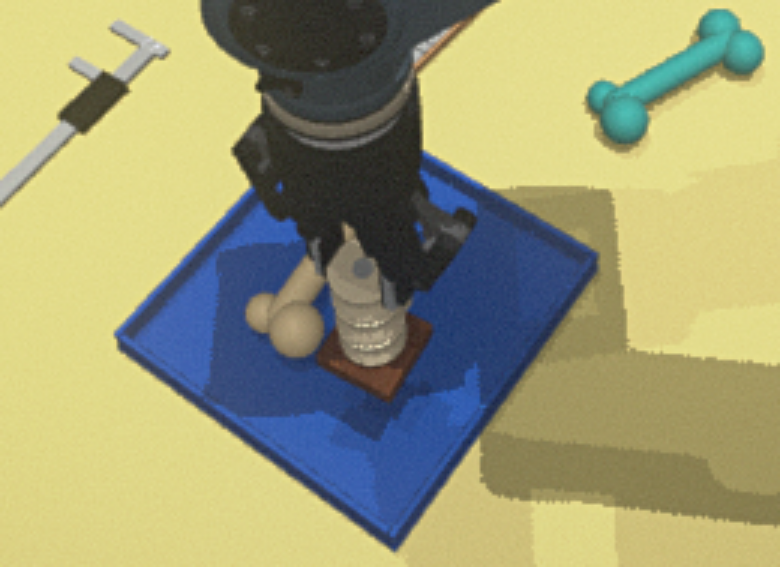

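Call:
play_rows --pt "-0.03 0 0 0" --pt "-0.065 0 0 0" --pt "-0.085 0.002 0.02 0" --pt "-0.085 0.007 0.06 0" --pt "-0.085 0.012 0.1 0" --pt "-0.085 0.017 0.14 0" --pt "-0.085 0.022 0.18 0" --pt "-0.085 0.027 0.22 0" --pt "-0.085 0.032 0.26 0" --pt "-0.085 0.037 0.3 0" --pt "-0.085 0.042 0.34 0" --pt "-0.085 0.047 0.38 0" --pt "-0.085 0.052 0.42 0" --pt "-0.085 0.057 0.46 0" --pt "-0.085 0.062 0.5 0" --pt "-0.085 0.067 0.54 0" --pt "-0.085 0.072 0.58 0" --pt "-0.085 0.076 0.62 0" --pt "-0.085 0.08 0.66 0" --pt "-0.085 0.08 0.698 0"

```text
t: 16.5
tcp_pos: [0.4821, -0.3466, 0.2019]
tool_rot: [0.513, 0.492, -0.506, 0.488]
force: [0.0, 0.4, -2.3]
finger_gap: 0.437
```

```bash
python3 w.py .4835,-.345,.054,-2.2
```

```text
t 16.5 p [ 0.4821 -0.3466  0.2019] yaw -2.18 q6 -0.78 gap 0.437 F [ 0.   0.4 -2.3]
.4835,-.345,.054,-2.2 -> [ 1.48e-01  1.00e-03 -1.00e-04] 0.02
```

Call:
play_rows --pt "0.02 0.001 0 0" --pt "0.045 0.001 0 0" --pt "0.07 0.001 0 0" --pt "0.095 0.001 0 0" --pt "0.115 0.001 0 0" --pt "0.13 0.001 0 0" --pt "0.138 0.001 0 0" --pt "0.143 0.001 0 0" --pt "0.146 0.001 0 0" --pt "0.148 0.001 0 0" --pt "0.149 0.001 0 0" --pt "0.149 0.001 0 0"

```text
t: 17.7
tcp_pos: [0.4837, -0.3453, 0.0545]
tool_rot: [0.513, 0.492, -0.506, 0.489]
force: [-2.1, 0.7, 3.4]
finger_gap: 0.433
```

```bash
python3 w.py .4835,-.345,.054,-2.2
```

```text
t 17.7 p [ 0.4837 -0.3453  0.0545] yaw -2.17 q6 -0.78 gap 0.433 F [-2.1  0.7  3.4]
.4835,-.345,.054,-2.2 -> [ 0.0005 -0.0002 -0.0003] 0.03
```

Contact made. I'll release and rise.

Call:
play_rows --pt "0 0 0 0" --pt "0 0 0 0" --pt "0 0 0 0" --pt "0 0 0 0" --pt "0 0 0 0" --pt "0 0 0 0" --pt "-0.02 0 0 0" --pt "-0.05 0 0 0" --pt "-0.09 0 0 0" --pt "-0.13 0 0 0" --pt "-0.15 0 0 0" --pt "-0.15 0 0 0" --claw 100

```text
t: 18.9
tcp_pos: [0.485, -0.3486, 0.2083]
tool_rot: [0.513, 0.489, -0.506, 0.492]
force: [0.4, 0.4, 0.2]
finger_gap: 1.0
```

```bash
python3 w.py .46,0,.2,-2 .509,.2855,.2,-2 ; python3 m2.py > /tmp/o; grep -A12 bone /tmp/o | grep -v "top\|mid"; python3 -c "
from h import *
grab('scene','scene6');grab('wrist','wrist6')"
```

```text
t 18.9 p [ 0.485  -0.3486  0.2083] yaw -2.15 q6 -0.78 gap 1.0 F [0.4 0.4 0.2]
.46,0,.2,-2 -> [ 0.0093 -0.0382 -0.3473] -0.15
.509,.2855,.2,-2 -> [ 1.080e-02  1.000e-04 -6.345e-01] -0.15
  bone px[385. 201.]: n=640 c=[512.5 285. ] size=[144.2  56.1] ang=88.0
     mean [0.5151 0.281  0.0313] bgr [ 81. 110. 124.]
  mat: n=2179 c=[ 484.2 -290. ] size=[126.8 237.7] ang=2.4
  pad(+scale): n=1501 c=[551.9  -3.8] size=[216.6  82.5] ang=77.8
  board all: n=2732 c=[558.2 -13.9] size=[239.6 104.1] ang=77.5
side
  tray rim z>.018: n=1062 c=[471.6 304.9] size=[229.6 228.5] ang=81.4
  tray all: n=10769 c=[471.  300.7] size=[238.  228.9] ang=81.5
  bone px[228. 316.]: n=1151 c=[507.  289.5] size=[145.6  58.8] ang=88.2
     mean [0.5031 0.2934 0.0326] bgr [136. 175. 191.]
  mat: n=1376 c=[ 484.1 -288.5] size=[116.6 240.1] ang=2.3
  pad(+scale): n=1594 c=[550.7  -3.8] size=[217.   79.7] ang=78.1
  board all: n=2995 c=[551.3 -33.7] size=[288.8 103.8] ang=77.5
=== fits
scene jar body (array([0.417, 0.27 ]), 0)
  foot: n=0 c=[0. 0.] size=[0. 0.] ang=0.0Traceback (most recent call last):
  File "m2.py", line 14, in <module>
    print("  spine top z pct",np.percentile(P[:,2],[5,50,95]).round(4)); P=P[P[:,2]>np.median(P[:,2])-.004]; show("top face",P)
                              ~~~~~~~~~~~~~^^^^^^^^^^^^^^^^^^
    return _quantile_unchecked(
        a, q, axis, out, overwrite_input, method, keepdims, weights)
    return _ureduce(a,
                    func=_quantile_ureduce_func,
    ...<5 lines>...
                    overwrite_input=overwrite_input,
                    method=method)
    r = func(a, **kwargs)
    result = _quantile(arr,
                       quantiles=q,
    ...<2 lines>...
                       out=out,
                       weights=wgt)
    slices_having_nans = np.isnan(arr[-1, ...])
                                  ~~~^^^^^^^^^
IndexError: index -1 is out of bounds for axis 0 with size 0
```

View pics/scene6.png

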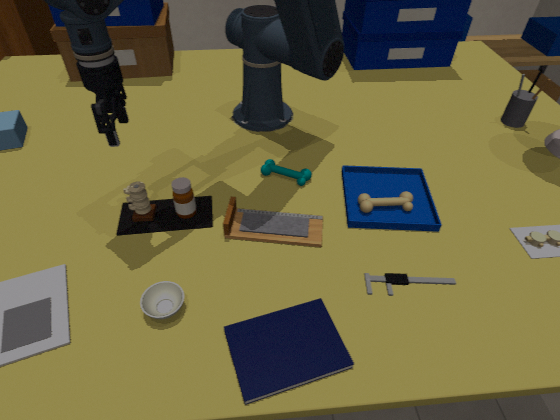

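The jar (183,198) and the cast (140,203) both stand on the mat. Next is the bone.

Call:
play_rows --pt "0 0 -0.03 0" --pt "0 0 -0.07 0" --pt "0 0 -0.11 0" --pt "0 0 -0.15 0" --pt "0 0 -0.19 0" --pt "0 0 -0.23 0" --pt "0 0 -0.27 0" --pt "0 0 -0.3 0" --pt "0 0 -0.3 0" --pt "0 0 -0.3 0"

```text
t: 20.1
tcp_pos: [0.4929, -0.0454, 0.2052]
tool_rot: [0.512, 0.495, -0.506, 0.487]
force: [0.6, -0.2, 0.1]
finger_gap: 1.002
```

```bash
python3 w.py .509,.2855,.2,-2; cat > pad.py <<'E'
from h import *
d=grab("wrist","wrist7"); X=d["X"];h=d["hsv"];x,y,z=X[...,0],X[...,1],X[...,2]
rb=(x>.44)&(x<.68)&(y>-.17)&(y<.14)&(z>.004)&(z<.024)
g=(rb&(h[...,1]<45)).astype(np.uint8)
k,lab,st,c=cv2.connectedComponentsWithStats(cv2.erode(g,np.ones((3,3))),connectivity=4)
for i in range(1,k):
    if st[i,4]>300: r=rect(X[lab==i]); print("grey",st[i,4],c[i].round(),np.round(r[0],1),np.round(r[1],1),round(r[2],1),np.median(X[lab==i][:,2]).round(4))
r=rect(X[rb&(z>.007)]); print("board",r)
E
python3 pad.py
```

```text
t 20.1 p [ 0.4929 -0.0454  0.2052] yaw -2.06 q6 -0.3 gap 1.002 F [ 0.6 -0.2  0.1]
.509,.2855,.2,-2 -> [ 0.0094  0.0043 -0.3311] -0.06
grey 1961 [314. 118.] [519.4   4.5] [217.5   9.7] 77.8 0.0129
grey 9602 [351. 138.] [557.7 -12. ] [167.5  61.8] 77.7 0.0158
board ((558.0018920898438, -11.058952331542969), (238.09768676757812, 100.34151458740234), 77.75764465332031)
```

View pics/wrist7.png

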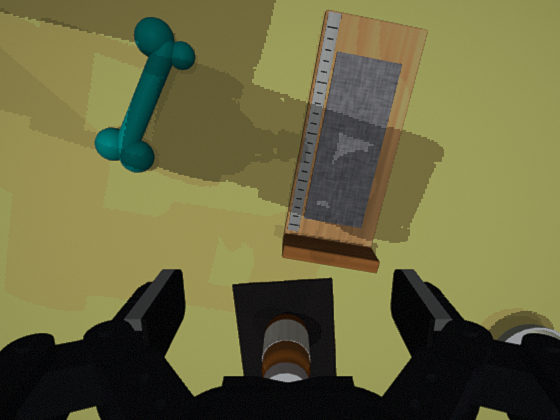

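The grey pad is at (351,138) and measures 168 x 62 mm. Its centre is (0.5577, -0.012), top at 0.016, yaw 77.7°, which agrees with its known size. Over to the bone.

Call:
play_rows --pt "0 0 -0.03 0" --pt "0 0 -0.07 0" --pt "0 0 -0.11 0" --pt "0 0.001 -0.15 0" --pt "0 0.002 -0.19 0" --pt "0 0.003 -0.23 0" --pt "0 0.004 -0.27 0" --pt "0 0.004 -0.3 0" --pt "0 0.004 -0.325 0" --pt "0 0.004 -0.33 0" --pt "0 0.004 -0.33 0"

```text
t: 21.25
tcp_pos: [0.51, 0.2827, 0.2088]
tool_rot: [0.512, 0.494, -0.507, 0.487]
force: [0.4, 0.5, -0.3]
finger_gap: 0.998
```

```bash
cat > bone.py <<'E'
from h import *
import sys
cx,cy,zf=map(float,sys.argv[1:4])
for n in("wrist","scene","side"):
    d=grab(n,"b_"+n+sys.argv[4]); X=d["X"];h=d["hsv"];x,y,z=X[...,0],X[...,1],X[...,2]
    hue=h[...,0].astype(int)
    b=(np.hypot(x-cx,y-cy)<.09)&(z>zf+.012)&(z<zf+.045)&(hue<35)&(h[...,1]>30)
    b=b.astype(np.uint8); k,lab,st,c=cv2.connectedComponentsWithStats(b)
    i=1+st[1:,4].argmax(); P=X[lab==i]; r=rect(P); print(n,st[i,4],c[i].round(),"rect",np.round(r[0],1),np.round(r[1],1),round(r[2],1))
    # shaft: points near middle, line fit of midline
    L=max(r[1]); a=np.radians(r[2] if r[1][0]==L else r[2]-90); u=np.array([np.cos(a),np.sin(a)]); w=np.array([-u[1],u[0]])
    q=(P[:,:2]-np.array(r[0])/1000); s=q@u; t=q@w; S=[];T=[]
    for lo in np.arange(-.035,.035,.01):
        m=(s>lo)&(s<lo+.01)
        if m.sum()>5: S.append(lo+.005); T.append(np.mean(np.percentile(t[m],[3,97])))
    f=np.polyfit(S,T,1); c0=np.array(r[0])/1000+w*f[1]
    print("   shaft axis yaw",np.degrees(a+np.arctan(f[0])).round(1),"mid",c0.round(4),"width", np.round(np.ptp(np.percentile(t[abs(s)<.02],[2,98])),4),"ext",np.percentile(s,[.5,99.5]).round(4))
E
python3 bone.py .509,.287 0 0 2>/dev/null; python3 bone.py .509 .287 .005 1; python3 w.py
```

```text
wrist 4498 [286. 171.] rect [509. 290.] [142.9  58.1] 88.3
   shaft axis yaw 88.6 mid [0.5093 0.29  ] width 0.0206 ext [-0.0694  0.0704]
scene 625 [385. 201.] rect [513.1 285.9] [145.1  49.3] 89.3
   shaft axis yaw 89.7 mid [0.5134 0.2859] width 0.0148 ext [-0.0716  0.0675]
side 1105 [227. 317.] rect [506.1 290.6] [142.9  56.7] 88.0
   shaft axis yaw 89.9 mid [0.5062 0.2906] width 0.0191 ext [-0.0697  0.0706]
t 21.4 p [0.5097 0.2817 0.2092] yaw -2.25 q6 0.34 gap 0.999 F [-0.3 -0.8 -0. ]
```

View pics/b_wrist1.png

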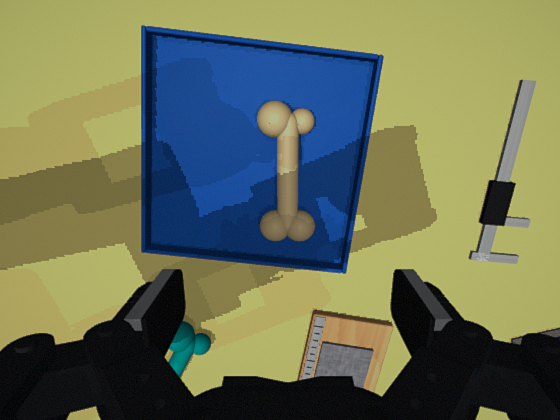

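```bash
python3 w.py .5093,.289,.0095,-1.6
```

```text
t 21.4 p [0.5097 0.2817 0.2092] yaw -2.25 q6 0.34 gap 0.999 F [-0.3 -0.8 -0. ]
.5093,.289,.0095,-1.6 -> [ 0.1998 -0.0002 -0.005 ] -0.65
```

Call:
play_rows --pt "0.03 0 -0.005 -0.6" --pt "0.07 0 -0.005 -0.6" --pt "0.11 0 -0.005 -0.6" --pt "0.14 0 -0.005 -0.6" --pt "0.16 0 -0.005 -0.6" --pt "0.175 0 -0.005 -0.6" --pt "0.185 0 -0.005 -0.6" --pt "0.192 0 -0.005 -0.6" --pt "0.197 0 -0.005 -0.6" --pt "0.2 0 -0.005 -0.6" --pt "0.2 0 -0.005 -0.6" --claw 65

```text
t: 22.5
tcp_pos: [0.5098, 0.289, 0.0095]
tool_rot: [0.51, 0.496, -0.505, 0.489]
force: [0.0, 0.1, 0.3]
finger_gap: 0.65
```

```bash
python3 w.py .5093,.289,.0095,-1.6;python3 -c "
from h import *
grab('wrist','wrist8')"
```

```text
t 22.5 p [0.5098 0.289  0.0095] yaw -1.65 q6 0.33 gap 0.65 F [0.  0.1 0.3]
.5093,.289,.0095,-1.6 -> [-0.     -0.0005  0.    ] -0.05
```

View pics/wrist8.png

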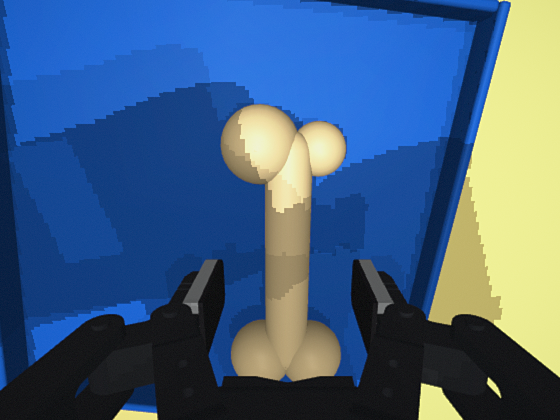

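The shaft at (288,280) is centred between the pads. I'll close and lift.

Call:
play_rows --pt "0 0 0 0" --pt "0 0 0 0" --pt "0 0 0 0" --pt "0 0 0 0" --pt "0 0 0 0" --pt "0 0 0 0" --pt "0 0 0 0" --pt "0 0 0 0" --claw 0 --force 60

```text
t: 23.35
tcp_pos: [0.5099, 0.2891, 0.0096]
tool_rot: [0.51, 0.496, -0.504, 0.489]
force: [0.7, -0.8, 1.3]
finger_gap: 0.003
```

Call:
play_rows --pt "-0.005 0 0 0" --pt "-0.015 0 0 0" --pt "-0.035 0 0 0" --pt "-0.06 0 0 0" --pt "-0.09 0 0 0" --pt "-0.12 0 0 0" --pt "-0.13 0 0 0" --pt "-0.13 0 0 0"

```text
t: 24.15
tcp_pos: [0.5113, 0.288, 0.1419]
tool_rot: [0.511, 0.495, -0.503, 0.49]
force: [-0.2, -0.3, -0.2]
finger_gap: -0.001
```

```bash
python3 w.py .5577,-.012,.14,-12.3;python3 bone.py .509 .289 .135 2;
```

```text
t 24.15 p [0.5113 0.288  0.1419] yaw -1.65 q6 0.34 gap -0.001 F [-0.2 -0.3 -0.2]
.5577,-.012,.14,-12.3 -> [-0.002   0.055   0.2985] 10.65
wrist 2 [272. 256.] rect [504.9 298.6] [0.7 0. ] -94.1Traceback (most recent call last):
  File "bone.py", line 16, in <module>
    f=np.polyfit(S,T,1); c0=np.array(r[0])/1000+w*f[1]
    raise TypeError("expected non-empty vector for x")
TypeError: expected non-empty vector for x
```

View pics/b_wrist2.png

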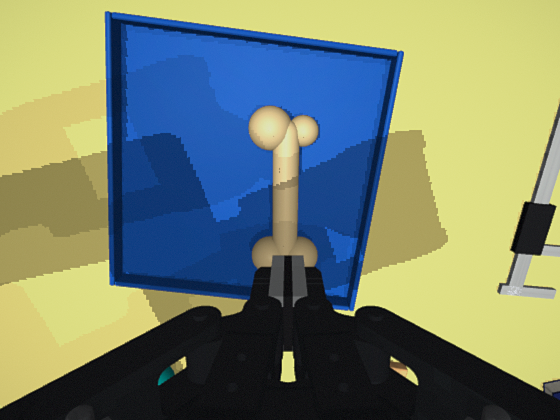

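The jaws shut on nothing. I'll check the finger tips' true height and where the bone is now.

```bash
python3 bone.py .509 .288 .005 3; python3 - <<'E'
from h import *
s,R=tool(); p=np.array(s["tcp_pos"]); print(p.round(4))
d=grab("wrist"); print("tcp px",proj(d,p).round(1),"hold px",proj(d,p-R[:,0]*.0187).round(1))
X=d["X"]
for v in range(250,352,10): print(v,X[v,278].round(4),X[v,288].round(4),X[v,300].round(4), d["image"][v,278])
for n in("side","scene"):
    e=grab(n); im=e["image"]; u,v=proj(e,p).astype(int); print(n,u,v)
    cv2.imwrite(f"pics/{n}9.png",cv2.resize(im[max(0,v-70):v+70,max(0,u-90):u+90],None,fx=4,fy=4))
E
```

```text
wrist 5953 [285. 181.] rect [508.2 293.4] [137.2  57.1] 89.1
   shaft axis yaw 88.1 mid [0.5097 0.2933] width 0.0201 ext [-0.0652  0.067 ]
scene 625 [385. 201.] rect [513.4 285.8] [145.8  50.4] 89.7
   shaft axis yaw 89.2 mid [0.5134 0.2858] width 0.0157 ext [-0.072   0.0679]
side 1107 [227. 317.] rect [506.  291.3] [142.5  56.5] 88.5
   shaft axis yaw 89.5 mid [0.5063 0.2913] width 0.019 ext [-0.0694  0.07  ]
[0.5088 0.2871 0.1381]
tcp px [287.4 246.5] hold px [287.3 261.3]
250 [0.499  0.2424 0.0343] [0.5075 0.2423 0.0347] [0.5177 0.2426 0.036 ] [103 139 157]
260 [0.5054 0.2979 0.1797] [0.5095 0.298  0.1801] [0.5145 0.298  0.1803] [80 79 78]
270 [0.5057 0.2976 0.1886] [0.5096 0.2976 0.1887] [0.5142 0.2977 0.1892] [79 77 76]
280 [0.5059 0.2973 0.1962] [0.5096 0.2979 0.1977] [0.514  0.2973 0.1966] [77 77 76]
290 [0.5061 0.2975 0.2042] [0.5096 0.2974 0.2041] [0.5138 0.2978 0.205 ] [77 76 75]
300 [0.5064 0.298  0.2117] [0.5096 0.2963 0.2089] [0.5135 0.2983 0.2124] [29 25 26]
310 [0.5066 0.2987 0.2188] [0.5095 0.2919 0.208 ] [0.5134 0.2986 0.2188] [19 16 16]
320 [0.5068 0.2984 0.2237] [0.5094 0.2884 0.2085] [0.5132 0.2977 0.2228] [19 17 20]
330 [0.5067 0.296  0.225 ] [0.5092 0.2835 0.2072] [0.5131 0.2985 0.2289] [18 17 11]
340 [0.5063 0.2885 0.2195] [0.5091 0.28   0.208 ] [0.5129 0.2978 0.2324] [27 23 20]
350 [0.5061 0.2843 0.2188] [0.509  0.2762 0.2084] [0.5129 0.2943 0.2319] [26 22 19]
side 221 282
scene 395 166
```

```bash
python3 - <<'E'
import cv2
a=cv2.imread("pics/scene9.png");b=cv2.imread("pics/side9.png")
cv2.imwrite("pics/both9.png",cv2.hconcat([cv2.resize(a,(400,311)),cv2.resize(b,(400,311))]))
E
```

```text
(no output)
```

View pics/both9.png

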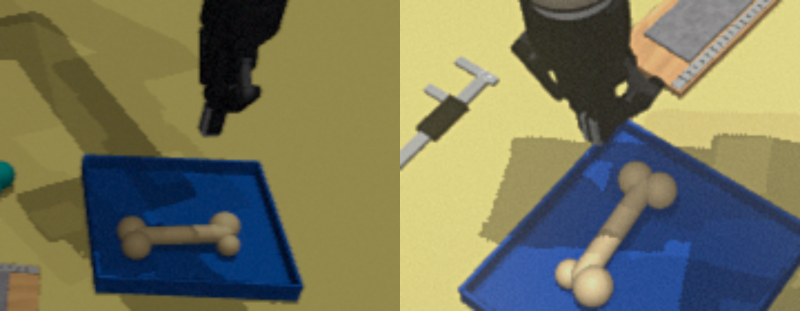

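The finger tips show about 35–40 mm higher than the reported TCP in both the wrist depth and the scene view. The jar opening of 45 mm also matches its cap rather than its body. I'll triangulate the tip to pin this down.

```bash
python3 - <<'E'
from h import *
s,R=tool(); p=np.array(s["tcp_pos"]); print(p.round(4),R[:,0].round(4))
from station import manip
print([k for k in dir(manip) if k[0]!='_'])
T=[]
for n in("side","scene"):
    e=grab(n); X=e["X"]; im=e["image"]
    m=(np.hypot(X[...,0]-p[0],X[...,1]-p[1])<.022)&(X[...,2]>.06)&(X[...,2]<.3)
    P=X[m]; zs=np.sort(P[:,2]); print(n,m.sum(),"lowest z",zs[:8].round(4))
    low=P[P[:,2]<zs[0]+.02]; print("  xy of low pts",low.mean(0).round(4), low.min(0).round(4),low.max(0).round(4))
d=grab("wrist"); X=d["X"]; m=(np.hypot(X[...,0]-p[0],X[...,1]-p[1])<.022)&(X[...,2]>.06)&(X[...,2]<.3); print("wrist",np.sort(X[m][:,2])[:8].round(4))
E
```

```text
[0.5092 0.2873 0.1383] [-0.0036  0.011  -0.9999]
['PlanningError', 'hold_point_z', 'sense', 'sign_off']
side 529 lowest z [0.1737 0.1743 0.1745 0.1746 0.176  0.1763 0.1767 0.1767]
  xy of low pts [0.5044 0.2946 0.1845] [0.4947 0.28   0.1737] [0.5212 0.2989 0.1936]
scene 307 lowest z [0.1697 0.1716 0.1727 0.1728 0.1728 0.1736 0.1741 0.1749]
  xy of low pts [0.5163 0.2809 0.1819] [0.5015 0.2726 0.1697] [0.5246 0.2966 0.1896]
wrist [0.175  0.1751 0.1753 0.1755 0.1756 0.1756 0.1756 0.1757]
```

All three views put the shut tips at z≈0.174 with the reported TCP at 0.138, so the real tip lies 35–36 mm behind the reported TCP along the tool axis. I'll allow for that and descend with the real tip bound for about 10 mm, checking force on the way.

```bash
python3 w.py .5093,.289,.01,-1.6 .5093,.289,-.025,-1.6
```

```text
t 24.65 p [0.5097 0.2874 0.1389] yaw -1.65 q6 0.34 gap 0.003 F [ 0.4 -0.6  0.4]
.5093,.289,.01,-1.6 -> [ 1.289e-01 -1.000e-04 -1.000e-04] -0.05
.5093,.289,-.025,-1.6 -> [ 0.1639 -0.      0.0003] -0.05
```

Call:
play_rows --pt "0 0 0 0" --pt "0 0 0 0" --pt "0 0 0 0" --pt "0.02 0 0 0" --pt "0.05 0 0 0" --pt "0.08 0 0 0" --pt "0.105 0 0 0" --pt "0.12 0 0 0" --pt "0.129 0 0 0" --pt "0.135 0 0 0" --pt "0.14 0 0 0" --pt "0.145 0 0 0" --pt "0.145 0 0 0" --claw 65

```text
t: 25.95
tcp_pos: [0.5094, 0.2891, -0.0061]
tool_rot: [0.509, 0.496, -0.505, 0.489]
force: [-0.0, -0.2, 0.3]
finger_gap: 0.648
```

Call:
play_rows --pt "0.004 0 0 0" --pt "0.008 0 0 0" --pt "0.012 0 0 0" --pt "0.016 0 0 0" --pt "0.018 0 0 0" --pt "0.018 0 0 0"

```text
t: 26.55
tcp_pos: [0.5091, 0.2892, -0.0245]
tool_rot: [0.509, 0.496, -0.505, 0.489]
force: [-0.2, -0.4, 0.8]
finger_gap: 0.647
```

```bash
python3 w.py .5093,.289,-.025,-1.6
```

```text
t 26.55 p [ 0.5091  0.2892 -0.0245] yaw -1.65 q6 0.33 gap 0.647 F [-0.2 -0.4  0.8]
.5093,.289,-.025,-1.6 -> [0.0005 0.0002 0.0002] -0.05
```

No contact, so the offset holds. I'll close.

Call:
play_rows --pt "0 0 0 0" --pt "0 0 0 0" --pt "0 0 0 0" --pt "0 0 0 0" --pt "0 0 0 0" --pt "0 0 0 0" --pt "0 0 0 0" --claw 0 --force 60

```text
t: 27.25
tcp_pos: [0.5091, 0.2892, -0.0243]
tool_rot: [0.509, 0.496, -0.505, 0.489]
force: [-0.8, -0.7, 4.0]
finger_gap: 0.235
```

Call:
play_rows --pt "-0.005 0 0 0" --pt "-0.015 0 0 0" --pt "-0.035 0 0 0" --pt "-0.065 0 0 0" --pt "-0.095 0 0 0" --pt "-0.12 0 0 0" --pt "-0.13 0 0 0" --pt "-0.13 0 0 0"

```text
t: 28.05
tcp_pos: [0.5106, 0.2881, 0.1075]
tool_rot: [0.51, 0.496, -0.504, 0.49]
force: [1.4, -0.1, -2.0]
finger_gap: 0.235
```

```bash
python3 w.py .5577,-.012,.105,-12.3;python3 bone.py .509 .289 .135 4
```

```text
t 28.05 p [0.5106 0.2881 0.1075] yaw -1.65 q6 0.34 gap 0.235 F [ 1.4 -0.1 -2. ]
.5577,-.012,.105,-12.3 -> [-0.0012  0.0558  0.2987] 10.65
wrist 21536 [282. 218.] rect [505.3 302.8] [114.2  56.1] 82.0
   shaft axis yaw 90.5 mid [0.5104 0.3021] width 0.0213 ext [-0.055   0.0558]
scene 390 [379. 162.] rect [513.9 243.3] [69.1 54.8] 79.2
   shaft axis yaw 91.0 mid [0.5125 0.2436] width 0.0457 ext [-0.0338  0.0326]
side 749 [210. 295.] rect [501.8 322. ] [73.2 55.9] 75.7
   shaft axis yaw 91.5 mid [0.5071 0.3207] width 0.0484 ext [-0.0358  0.0359]
```

View pics/b_wrist4.png

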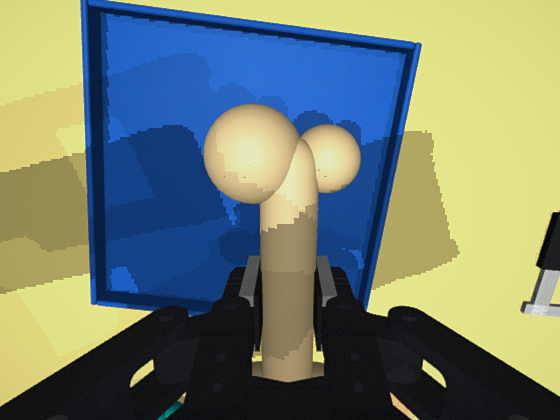

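Bone held, gap 20 mm. I'll carry it over the board, turning by 10.65°.

Call:
play_rows --pt "0 0.003 0.015 1" --pt "0 0.009 0.045 2" --pt "0 0.015 0.08 3" --pt "0 0.022 0.115 4" --pt "0 0.029 0.15 5" --pt "0 0.035 0.185 6" --pt "0 0.041 0.22 7.5" --pt "0 0.047 0.25 9" --pt "0 0.052 0.275 10" --pt "0 0.055 0.29 10.6" --pt "0 0.056 0.298 10.6" --pt "0 0.056 0.299 10.6" --pt "0 0.056 0.299 10.6"

```text
t: 29.5
tcp_pos: [0.555, -0.0124, 0.1007]
tool_rot: [0.551, 0.448, -0.55, 0.439]
force: [-0.6, 0.1, -1.1]
finger_gap: 0.233
```

```bash
python3 w.py .5577,-.012,-.012,-12.3; python3 -c "
from h import *
s,R=tool();p=np.array(s['tcp_pos'])
for n in('scene','side'):
    d=grab(n);X=d['X'];h=d['hsv'];x,y,z=X[...,0],X[...,1],X[...,2]
    m=(np.hypot(x-p[0],y-p[1])<.1)&(z>.11)&(z<.19)&(h[...,1]>40)&(h[...,0]<35)
    P=X[m]; a=np.radians(77.7); s=(P[:,:2]-p[:2])@[np.cos(a),np.sin(a)]; t=(P[:,:2]-p[:2])@[-np.sin(a),np.cos(a)]; print(n,m.sum(),np.percentile(s,[.5,99.5]).round(4),np.percentile(t,[.5,99.5]).round(4),P[:,2].min())
"
```

```text
t 29.5 p [ 0.555  -0.0124  0.1007] yaw -12.23 q6 -0.02 gap 0.233 F [-0.6  0.1 -1.1]
.5577,-.012,-.012,-12.3 -> [1.127e-01 3.500e-03 1.000e-04] 0.07
scene 783 [-0.0733  0.0694] [-0.0311  0.0197] 0.13428411956680936
side 800 [-0.0631  0.073 ] [-0.0406  0.0415] 0.13428470899681105
```

Call:
play_rows --pt "0.02 0.003 0 0" --pt "0.045 0.003 0 0" --pt "0.065 0.003 0 0" --pt "0.08 0.003 0 0" --pt "0.09 0.003 0 0" --pt "0.098 0.003 0 0" --pt "0.104 0.003 0 0" --pt "0.108 0.003 0 0" --pt "0.11 0.003 0 0" --pt "0.11 0.003 0 0"

```text
t: 30.6
tcp_pos: [0.5576, -0.0114, -0.0089]
tool_rot: [0.551, 0.448, -0.549, 0.44]
force: [0.4, 0.3, -1.6]
finger_gap: 0.234
```

```bash
python3 w.py .5577,-.012,-.013,-12.3
```

```text
t 30.6 p [ 0.5576 -0.0114 -0.0089] yaw -12.18 q6 -0.03 gap 0.234 F [ 0.4  0.3 -1.6]
.5577,-.012,-.013,-12.3 -> [0.0041 0.0003 0.0006] 0.12
```

Call:
play_rows --pt "0.001 0 0.0005 0" --pt "0.002 0 0.0005 0" --pt "0.003 0 0.0005 0" --pt "0.004 0 0.0005 0" --pt "0.005 0 0.0005 0" --pt "0.005 0 0.0005 0"

```text
t: 31.2
tcp_pos: [0.5576, -0.0119, -0.0132]
tool_rot: [0.551, 0.448, -0.549, 0.44]
force: [-1.0, 0.3, 4.7]
finger_gap: 0.233
```

Call:
play_rows --pt "0 0 0 0" --pt "0 0 0 0" --pt "0 0 0 0" --pt "0 0 0 0" --pt "0 0 0 0" --pt "-0.01 0 0 0" --pt "-0.03 0 0 0" --pt "-0.06 0 0 0" --pt "-0.1 0 0 0" --pt "-0.14 0 0 0" --pt "-0.18 0 0 0" --pt "-0.2 0 0 0" --pt "-0.2 0 0 0" --claw 50

```text
t: 32.5
tcp_pos: [0.5612, -0.0145, 0.1911]
tool_rot: [0.553, 0.446, -0.547, 0.443]
force: [-0.5, -0.4, -0.1]
finger_gap: 0.496
```

```bash
python3 w.py .4848,-.236,.19,-8.3; python3 bone.py .5577 -.012 .016 5; python3 - <<'E'
from h import *
for n in("scene","side","wrist"):
    d=grab(n);X=d["X"];h=d["hsv"];x,y,z=X[...,0],X[...,1],X[...,2]
    c=np.array([.5577,-.012]);a=np.radians(77.7);q=X[...,:2]-c;s=q@[np.cos(a),np.sin(a)];t=q@[-np.sin(a),np.cos(a)]
    m=(abs(s)<.1)&(abs(t)<.045)&(z>.023)&(z<.06)
    print(n,m.sum(),"s",np.percentile(s[m],[.5,99.5]).round(4),"t",np.percentile(t[m],[.5,99.5]).round(4),"shaft t",np.percentile(t[m&(abs(s)<.03)],[2,98]).round(4),"ztop",np.percentile(z[m],99).round(4))
E
```

```text
t 32.5 p [ 0.5612 -0.0145  0.1911] yaw -12.17 q6 -0.02 gap 0.496 F [-0.5 -0.4 -0.1]
.4848,-.236,.19,-8.3 -> [-0.0011 -0.028   0.2326] -3.87
wrist 5368 [282. 180.] rect [557.4 -11.6] [144.3  58.3] 77.8
   shaft axis yaw 77.7 mid [ 0.5576 -0.0116] width 0.0211 ext [-0.0693  0.0712]
scene 737 [274. 218.] rect [560.8 -15.1] [144.2  53.4] 77.5
   shaft axis yaw 77.1 mid [ 0.561  -0.0151] width 0.0168 ext [-0.0704  0.0713]
side 729 [273. 207.] rect [554.7  -9.3] [144.2  57.9] 78.0
   shaft axis yaw 77.5 mid [ 0.5548 -0.0094] width 0.0195 ext [-0.0696  0.0706]
scene 758 s [-0.0738  0.069 ] t [-0.0299  0.0203] shaft t [-0.0126  0.0054] ztop 0.0518
side 743 s [-0.0674  0.0729] t [-0.0225  0.0316] shaft t [-0.0067  0.0129] ztop 0.0523
wrist 5527 s [-0.0689  0.0715] t [-0.0268  0.0284] shaft t [-0.0106  0.0106] ztop 0.0516
```

View pics/b_wrist5.png

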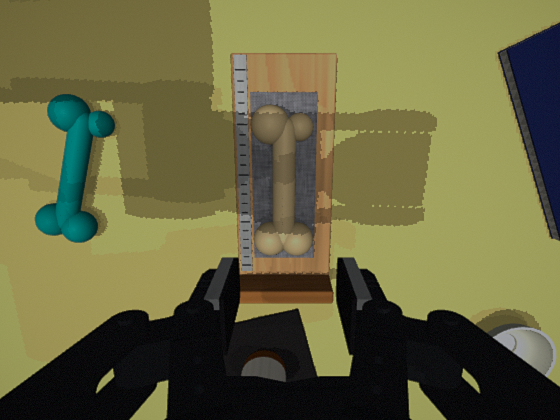

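Bone lies flat on the pad: the wrist view centres it within 1 mm at yaw 77.7–77.8°, and scene and side average to the same. It shows in the picture from (270,122) to (285,240). Next I'll return the jar, using the same cap grip that carried it before.

Call:
play_rows --pt "0 -0.003 0.03 0" --pt "0 -0.007 0.06 0" --pt "0 -0.011 0.095 -1" --pt "0 -0.015 0.13 -2" --pt "0 -0.02 0.165 -3" --pt "0 -0.024 0.195 -3.9" --pt "0 -0.027 0.218 -3.9" --pt "0 -0.028 0.23 -3.9" --pt "0 -0.028 0.2326 -3.9" --pt "0 -0.028 0.2326 -3.9" --pt "0 -0.028 0.2326 -3.9" --claw 100

```text
t: 33.9
tcp_pos: [0.4812, -0.2341, 0.183]
tool_rot: [0.535, 0.468, -0.534, 0.457]
force: [0.3, 0.5, 0.1]
finger_gap: 1.0
```

```bash
python3 w.py .4848,-.2363,.0495,-8.3; python3 - <<'E'
from h import *
d=grab("wrist","wrist10"); X=d["X"];x,y,z=X[...,0],X[...,1],X[...,2]
for nm,c,zz in(("cap",(.485,-.236),(.098,.11)),("sp",(.484,-.345),(.094,.105))):
  for n in("wrist","scene","side"):
    e=d if n=="wrist" else grab(n); X=e["X"];x,y,z=X[...,0],X[...,1],X[...,2]
    m=((np.hypot(x-c[0],y-c[1])<.045)&(z>zz[0])&(z<zz[1])).astype(np.uint8)
    if n=="wrist": m=cv2.morphologyEx(m,cv2.MORPH_OPEN,np.ones((9,9)))
    P=X[m>0]
    if len(P)>20: (a,b),r=cv2.minEnclosingCircle((P[:,:2]*1000).astype(np.float32)); print(nm,n,round(a,1),round(b,1),round(r,1),len(P))
E
```

```text
t 33.9 p [ 0.4812 -0.2341  0.183 ] yaw -8.22 q6 -0.52 gap 1.0 F [0.3 0.5 0.1]
.4848,-.2363,.0495,-8.3 -> [0.1334 0.0054 0.0032] 0.08
cap wrist 483.6 -236.9 23.1 2589
cap scene 484.6 -239.2 24.1 216
cap side 480.6 -236.9 25.7 193
sp wrist 482.8 -346.8 22.6 1486
sp scene 484.4 -352.0 25.8 180
sp side 479.7 -349.5 26.4 128
```

View pics/wrist10.png

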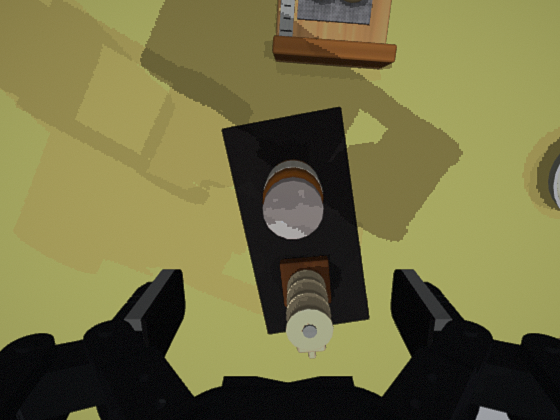

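Both stand upright on the mat, the cap at (293,208) and the cast's pin at (309,330). I'll descend on the jar.

Call:
play_rows --pt "0.025 0.005 0.003 0" --pt "0.055 0.005 0.003 0" --pt "0.085 0.005 0.003 0" --pt "0.108 0.005 0.003 0" --pt "0.122 0.005 0.0035 0" --pt "0.13 0.005 0.0035 0" --pt "0.1335 0.005 0.0035 0" --pt "0.1335 0.005 0.0035 0" --pt "0.1335 0.005 0.0035 0"

```text
t: 35.05
tcp_pos: [0.4852, -0.2375, 0.0505]
tool_rot: [0.535, 0.467, -0.534, 0.458]
force: [0.5, -0.3, -0.2]
finger_gap: 1.004
```

Call:
play_rows --pt "0 0 0 0" --pt "0 0 0 0" --pt "0 0 0 0" --pt "0 0 0 0" --pt "0 0 0 0" --pt "0 0 0 0" --pt "0 0 0 0" --pt "0 0 0 0" --claw 0 --force 60

```text
t: 35.85
tcp_pos: [0.4853, -0.2378, 0.0515]
tool_rot: [0.535, 0.467, -0.534, 0.459]
force: [-1.3, -0.0, 5.0]
finger_gap: 0.522
```

```bash
python3 w.py .4848,-.2363,.18,-8.2 .46,0,.18,-8.2 .4187,.2716,.18,-8.2
```

```text
t 35.85 p [ 0.4853 -0.2378  0.0515] yaw -8.2 q6 -0.53 gap 0.522 F [-1.3 -0.   5. ]
.4848,-.2363,.18,-8.2 -> [-0.1285 -0.0018 -0.0025] 0.0
.46,0,.18,-8.2 -> [-0.126  -0.06   -0.2328] 0.0
.4187,.2716,.18,-8.2 -> [-0.1231 -0.1396 -0.4957] 0.0
```

Call:
play_rows --pt "-0.01 0 0 0" --pt "-0.04 0 0 0" --pt "-0.08 0 -0.005 0" --pt "-0.12 -0.003 -0.02 0" --pt "-0.125 -0.012 -0.05 0" --pt "-0.125 -0.021 -0.08 0" --pt "-0.125 -0.03 -0.11 0" --pt "-0.125 -0.038 -0.145 0" --pt "-0.125 -0.046 -0.18 0" --pt "-0.125 -0.055 -0.215 0" --pt "-0.125 -0.065 -0.25 0" --pt "-0.125 -0.076 -0.285 0" --pt "-0.125 -0.087 -0.32 0" --pt "-0.125 -0.098 -0.355 0" --pt "-0.125 -0.109 -0.39 0" --pt "-0.125 -0.119 -0.425 0" --pt "-0.125 -0.129 -0.455 0" --pt "-0.125 -0.136 -0.48 0" --pt "-0.125 -0.14 -0.493 0" --pt "-0.125 -0.14 -0.494 0"

```text
t: 37.85
tcp_pos: [0.4176, 0.2709, 0.1821]
tool_rot: [0.534, 0.468, -0.533, 0.459]
force: [-0.1, -0.0, -2.7]
finger_gap: 0.522
```

```bash
python3 w.py .418,.27,.056,-8.2
```

```text
t 37.85 p [0.4176 0.2709 0.1821] yaw -8.05 q6 0.48 gap 0.522 F [-0.1 -0.  -2.7]
.418,.27,.056,-8.2 -> [0.1261 0.0015 0.002 ] 0.15
```

Call:
play_rows --pt "0.02 0.001 0.001 0" --pt "0.045 0.001 0.001 0" --pt "0.07 0.001 0.001 0" --pt "0.09 0.001 0.002 0" --pt "0.105 0.001 0.002 0" --pt "0.115 0.001 0.002 0" --pt "0.121 0.001 0.002 0" --pt "0.124 0.001 0.002 0" --pt "0.126 0.001 0.002 0" --pt "0.126 0.001 0.002 0"

```text
t: 38.85
tcp_pos: [0.4178, 0.2701, 0.0564]
tool_rot: [0.535, 0.468, -0.533, 0.46]
force: [-0.4, 0.3, -1.7]
finger_gap: 0.52
```

```bash
python3 w.py .418,.27,.0515,-8.2
```

```text
t 38.85 p [0.4178 0.2701 0.0564] yaw -8.05 q6 0.47 gap 0.52 F [-0.4  0.3 -1.7]
.418,.27,.0515,-8.2 -> [0.0049 0.0003 0.0001] 0.15
```

Call:
play_rows --pt "0.0015 0 0 0" --pt "0.003 0 0 0" --pt "0.004 0 0 0" --pt "0.005 0 0 0" --pt "0.005 0 0 0"

```text
t: 39.35
tcp_pos: [0.4179, 0.2704, 0.0525]
tool_rot: [0.535, 0.468, -0.533, 0.46]
force: [-2.6, -0.4, 7.2]
finger_gap: 0.52
```

Seated at 7 N. I'll release and rise.

Call:
play_rows --pt "0 0 0 0" --pt "0 0 0 0" --pt "0 0 0 0" --pt "0 0 0 0" --pt "0 0 0 0" --pt "0 0 0 0" --pt "-0.02 0 0 0" --pt "-0.05 0 0 0" --pt "-0.09 0 0 0" --pt "-0.13 0 0 0" --pt "-0.16 0 0 0" --pt "-0.16 0 0 0" --claw 100

```text
t: 40.55
tcp_pos: [0.4218, 0.2699, 0.2167]
tool_rot: [0.538, 0.466, -0.529, 0.461]
force: [0.2, 0.2, -0.2]
finger_gap: 1.002
```

```bash
python3 w.py .46,0,.205,-5 .4837,-.3453,.205,-2.2; python3 - <<'E'
from h import *
for n in("wrist","scene","side"):
    e=grab(n,"j_"+n); X=e["X"];x,y,z=X[...,0],X[...,1],X[...,2]
    m=((np.hypot(x-.417,y-.27)<.045)&(z>.098)&(z<.112)).astype(np.uint8)
    if n=="wrist": m=cv2.morphologyEx(m,cv2.MORPH_OPEN,np.ones((9,9)))
    P=X[m>0]; r=rect(P); (a,b),rr=cv2.minEnclosingCircle((P[:,:2]*1000).astype(np.float32)); print(n,len(P),np.round(r[0],1),np.round([a,b,rr],1))
E
```

```text
t 40.55 p [0.4218 0.2699 0.2167] yaw -8.04 q6 0.47 gap 1.002 F [ 0.2  0.2 -0.2]
.46,0,.205,-5 -> [0.0082 0.0756 0.262 ] -3.04
.4837,-.3453,.205,-2.2 -> [0.0035 0.1473 0.6006] -5.84
wrist 2214 [416.4 271.8] [416.6 271.2  23.4]
scene 176 [417.2 268.4] [417.1 267.7  23.9]
side 458 [415.1 271.6] [414.9 271.1  23.8]
```

The jar is back about 1 mm from its original spot in all three views. Now the cast.

Call:
play_rows --pt "0 0.007 0.025 0" --pt "0 0.016 0.06 -1" --pt "0 0.026 0.1 -2" --pt "0 0.037 0.14 -3" --pt "0 0.048 0.18 -4" --pt "0 0.06 0.22 -5" --pt "0 0.072 0.26 -5.8" --pt "0 0.083 0.3 -5.8" --pt "0 0.093 0.34 -5.8" --pt "0 0.103 0.38 -5.8" --pt "0 0.112 0.42 -5.8" --pt "0 0.121 0.46 -5.8" --pt "0 0.129 0.5 -5.8" --pt "0 0.136 0.54 -5.8" --pt "0 0.142 0.57 -5.8" --pt "0 0.147 0.592 -5.8" --pt "0 0.147 0.6 -5.8" --pt "0 0.147 0.6 -5.8" --pt "0 0.147 0.6 -5.8"

```text
t: 42.6
tcp_pos: [0.4787, -0.3444, 0.2041]
tool_rot: [0.511, 0.496, -0.509, 0.485]
force: [-0.7, 0.2, -0.1]
finger_gap: 0.998
```

```bash
python3 w.py .4837,-.3458,.0535,-2.2
```

```text
t 42.6 p [ 0.4787 -0.3444  0.2041] yaw -2.23 q6 -0.78 gap 0.998 F [-0.7  0.2 -0.1]
.4837,-.3458,.0535,-2.2 -> [0.1505 0.0065 0.003 ] -0.03
```

Call:
play_rows --pt "0.025 0.005 0.002 0" --pt "0.055 0.006 0.002 0" --pt "0.085 0.0065 0.003 0" --pt "0.115 0.0065 0.003 0" --pt "0.135 0.0065 0.003 0" --pt "0.146 0.0065 0.003 0" --pt "0.1505 0.0065 0.003 0" --pt "0.1505 0.0065 0.003 0" --pt "0.1505 0.0065 0.003 0"

```text
t: 43.5
tcp_pos: [0.4845, -0.3461, 0.0546]
tool_rot: [0.51, 0.495, -0.509, 0.486]
force: [0.6, -1.0, 0.1]
finger_gap: 0.996
```

```bash
python3 w.py .4837,-.3455,.0535,-2.2;python3 -c "
from h import *
grab('wrist','wrist11')"
```

```text
t 43.5 p [ 0.4845 -0.3461  0.0546] yaw -2.2 q6 -0.77 gap 0.996 F [ 0.6 -1.   0.1]
.4837,-.3455,.0535,-2.2 -> [ 0.0011 -0.0008 -0.0006] -0.0
```

View pics/wrist11.png

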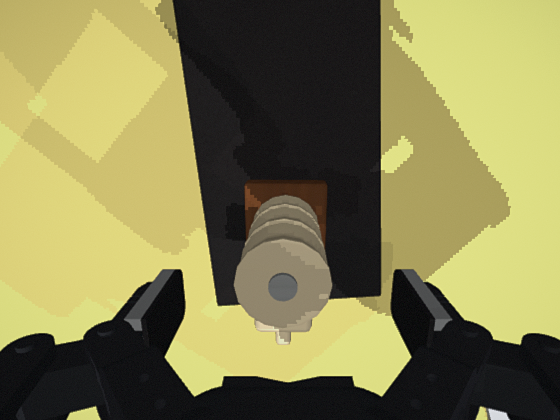

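The pin at (283,287) is between the pads within about 2 mm. I'll close and carry.

Call:
play_rows --pt "0 -0.001 0 0" --pt "0 -0.001 0 0" --pt "0 -0.001 0 0" --pt "0 -0.001 0 0" --pt "0 -0.001 0 0" --pt "0 -0.001 0 0" --pt "0 -0.001 0 0" --pt "0 -0.001 0 0" --claw 0 --force 60

```text
t: 44.35
tcp_pos: [0.4836, -0.3466, 0.0558]
tool_rot: [0.51, 0.494, -0.509, 0.486]
force: [-1.7, 1.0, 5.7]
finger_gap: 0.433
```

```bash
python3 w.py .4837,-.3455,.21,-2.2 .46,0,.21,-2.2 .43,.356,.21,-2.2
```

```text
t 44.35 p [ 0.4836 -0.3466  0.0558] yaw -2.22 q6 -0.77 gap 0.433 F [-1.7  1.   5.7]
.4837,-.3455,.21,-2.2 -> [-0.1542 -0.001  -0.0027] -0.02
.46,0,.21,-2.2 -> [-0.1505 -0.038  -0.347 ] -0.02
.43,.356,.21,-2.2 -> [-0.1466 -0.0818 -0.7015] -0.02
```

Call:
play_rows --pt "-0.01 0 0 0" --pt "-0.035 0 0 0" --pt "-0.07 0 0 0" --pt "-0.11 0 -0.002 0" --pt "-0.14 0 -0.01 0" --pt "-0.15 -0.003 -0.035 0" --pt "-0.15 -0.007 -0.07 0" --pt "-0.15 -0.011 -0.11 0" --pt "-0.15 -0.015 -0.15 0" --pt "-0.15 -0.02 -0.19 0" --pt "-0.15 -0.025 -0.23 0" --pt "-0.15 -0.03 -0.27 0" --pt "-0.15 -0.034 -0.31 0" --pt "-0.15 -0.038 -0.35 0" --pt "-0.15 -0.043 -0.385 0" --pt "-0.15 -0.047 -0.42 0" --pt "-0.15 -0.051 -0.45 0" --pt "-0.15 -0.054 -0.475 0" --pt "-0.15 -0.056 -0.49 0" --pt "-0.15 -0.056 -0.49 0"

```text
t: 46.35
tcp_pos: [0.4465, 0.1454, 0.2111]
tool_rot: [0.51, 0.496, -0.508, 0.486]
force: [0.2, -0.1, -2.3]
finger_gap: 0.438
```

```bash
python3 w.py .43,.356,.21,-2.2
```

```text
t 46.35 p [0.4465 0.1454 0.2111] yaw -2.04 q6 0.1 gap 0.438 F [ 0.2 -0.1 -2.3]
.43,.356,.21,-2.2 -> [ 0.0036 -0.024  -0.2099] 0.16
```

Call:
play_rows --pt "0 -0.003 -0.025 0" --pt "0 -0.007 -0.055 0" --pt "0 -0.011 -0.09 0" --pt "0 -0.015 -0.125 0" --pt "0 -0.019 -0.16 0" --pt "0 -0.022 -0.19 0" --pt "0 -0.024 -0.207 0" --pt "0 -0.024 -0.21 0" --pt "0 -0.024 -0.21 0"

```text
t: 47.25
tcp_pos: [0.43, 0.355, 0.2132]
tool_rot: [0.509, 0.495, -0.509, 0.487]
force: [0.2, 0.1, -3.2]
finger_gap: 0.434
```

```bash
python3 w.py .43,.356,.06,-2.2
```

```text
t 47.25 p [0.43   0.355  0.2132] yaw -2.03 q6 0.51 gap 0.434 F [ 0.2  0.1 -3.2]
.43,.356,.06,-2.2 -> [0.1532 0.0013 0.0004] 0.17
```

Call:
play_rows --pt "0.02 0.001 0 0" --pt "0.045 0.001 0 0" --pt "0.075 0.001 0 0" --pt "0.1 0.001 0 0" --pt "0.12 0.001 0 0" --pt "0.135 0.001 0 0" --pt "0.145 0.001 0 0" --pt "0.15 0.001 0 0" --pt "0.153 0.001 0 0" --pt "0.153 0.001 0 0"

```text
t: 48.25
tcp_pos: [0.4301, 0.3563, 0.0605]
tool_rot: [0.509, 0.495, -0.508, 0.487]
force: [-0.3, 0.4, -3.9]
finger_gap: 0.432
```

```bash
python3 w.py .43,.3557,.0555,-2.2
```

```text
t 48.25 p [0.4301 0.3563 0.0605] yaw -2.04 q6 0.51 gap 0.432 F [-0.3  0.4 -3.9]
.43,.3557,.0555,-2.2 -> [ 0.005  -0.      0.0006] 0.16
```

Call:
play_rows --pt "0.0015 0 0.0005 0" --pt "0.003 0 0.0005 0" --pt "0.004 0 0.0005 0" --pt "0.005 0 0.0005 0" --pt "0.005 0 0.0005 0"

```text
t: 48.75
tcp_pos: [0.4303, 0.3562, 0.0568]
tool_rot: [0.51, 0.495, -0.508, 0.487]
force: [-1.6, -0.7, 5.6]
finger_gap: 0.43
```

Call:
play_rows --pt "0 0 0 0" --pt "0 0 0 0" --pt "0 0 0 0" --pt "0 0 0 0" --pt "0 0 0 0" --pt "0 0 0 0" --pt "-0.02 0 0 0" --pt "-0.05 0 0 0" --pt "-0.09 0 0 0" --pt "-0.13 0 0 0" --pt "-0.17 0 0 0" --pt "-0.21 0 0 0" --pt "-0.23 0 0.03 0" --pt "-0.23 0 0.06 0" --pt "-0.23 0 0.06 0" --pt "-0.23 0 0.06 0" --claw 100

```text
t: 50.35
tcp_pos: [0.4295, 0.2936, 0.2862]
tool_rot: [0.51, 0.495, -0.508, 0.486]
force: [-0.3, 0.1, 0.1]
finger_gap: 1.006
```

```bash
python3 w.py; python3 m.py | grep -A3 "top px"; python3 - <<'E'
from h import *
d=grab("wrist","wrist12"); X=d["X"];x,y,z=X[...,0],X[...,1],X[...,2];h=d["hsv"]
blue=(abs(h[...,0].astype(int)-110)<12)&(h[...,1]>90)
foot=~blue&(h[...,1]>90)&(abs(x-.43)<.05)&(abs(y-.355)<.045)&(z>.009)&(z<.024); r=rect(X[foot]); print("foot",r)
for nm,c,zz in(("cap",(.417,.27),(.098,.112)),("sp",(.43,.355),(.096,.106))):
    m=((np.hypot(x-c[0],y-c[1])<.04)&(z>zz[0])&(z<zz[1])).astype(np.uint8)
    m=cv2.morphologyEx(m,cv2.MORPH_OPEN,np.ones((9,9)))
    P=X[m>0]; print(nm,cv2.minEnclosingCircle((P[:,:2]*1000).astype(np.float32)),len(P))
grab("scene","scene12")
E
```

```text
t 50.35 p [0.4295 0.2936 0.2862] yaw -2.11 q6 0.41 gap 1.006 F [-0.3  0.1  0.1]
  top px[374. 158.]: n=222 c=[417.7 267.9] size=[45.4 46.3] ang=8.5
     mean [0.4224 0.266  0.1022] bgr [82. 86. 94.]
  top px[406. 160.]: n=197 c=[431.9 348.9] size=[39.9 53.1] ang=22.8
     mean [0.4332 0.3487 0.0981] bgr [ 91. 113. 118.]
  mid px[372. 171.]: n=232 c=[426.  264.2] size=[51.7 35. ] ang=65.0
     mean [0.4329 0.2615 0.0685] bgr [27. 48. 69.]
--
  top px[271. 307.]: n=509 c=[414.8 272. ] size=[44.8 46.8] ang=25.7
     mean [0.4132 0.2743 0.1038] bgr [139. 142. 149.]
  top px[243. 341.]: n=468 c=[430.6 352.4] size=[39.8 51.9] ang=18.0
     mean [0.4268 0.3565 0.1001] bgr [169. 196. 197.]
  mid px[272. 323.]: n=329 c=[410.3 280. ] size=[50.3 33.6] ang=24.4
     mean [0.406  0.2868 0.0692] bgr [ 68.  85. 109.]
foot ((429.28802490234375, 357.8707580566406), (49.57396697998047, 51.286460876464844), 87.98442840576172)
cap ((416.2234802246094, 271.4212951660156), 23.039531707763672) 1423
sp ((429.3553771972656, 357.4353332519531), 20.522607803344727) 1259
```

View pics/scene12.png

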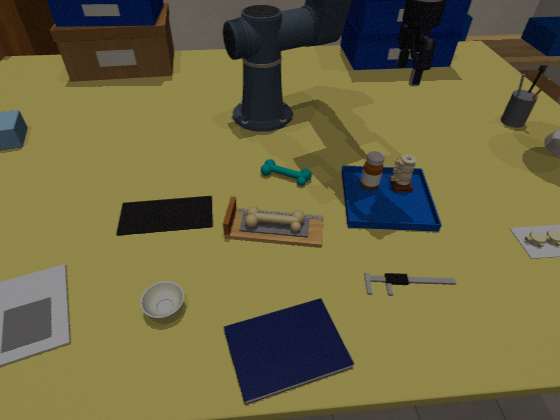

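View pics/wrist12.png

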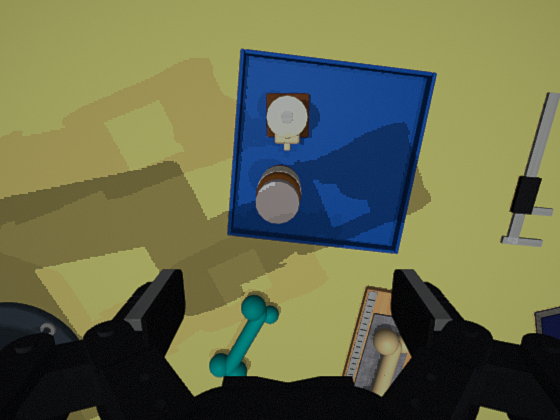

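Everything is in place: jar cap at (278,198) and cast at (288,118) upright in the tray, both within about 1.5 mm of their first readings. The bone is on the board, the caliper and dish are untouched, and the gripper is clear. I'll hand in.

```bash
python3 -c "
from station import manip
print(manip.sign_off())"
```

```text
the job is handed in; nothing more can be done
None
```

The job is done and handed in at about 50 s of the 128 s allowed. I stood the jar and then the cast on the mat, laid the bone on the measuring board's grey pad, and put the jar and the cast back in the tray.

**Last checks**
- **Bone:** right after I laid it down it was flat, within 1 mm of the pad's centre in the wrist view and lined up with the board to about 0.1°. The scene and side cameras each differed by 3–4 mm in opposite directions, and their average matches the wrist view. After that I only saw it in place in the final pictures.
- **Jar and cast:** both are upright, about 1–1.5 mm from their first measured positions in the wrist view. The jar agrees within 1.3 mm in all three views.
- **Bystanders:** the caliper, the dish and the turquoise look-alike were not touched, and the gripper is clear of everything.

**What went wrong or disagreed**
- **Missed grasp:** my first try at the bone closed on nothing and moved nothing. All three cameras showed the finger tips about 35 mm higher up the tool than the reported tool position. Allowing for that, the second grasp held.
- **Grip height:** because of that same offset, the jar was gripped by its cap and the cast near its top, higher than advised. Both held without slipping, so I kept those grips for the return.

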